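# Press a tap cartridge's cap home and gauge its height

## Task

The blue cap on the brass tap cartridge clamped in the gauge stand is not fully home: leaving the gauge parked up, reach in under it with the fingers and press the cap down until it stops hard, holding it there at about 20 N (8 to 40) for half a second. Then take the gauge carriage by its black knob and lower it until its sprung orange foot rests on the cap and is pushed in about 4 mm, never to the end of its 10 mm travel, and let go so that it stays there reading the height. Do not knock any of the loose parts round about.

Things in the scene. Friction and masses are not known exactly. Their poses are not given: they have to be found in the camera images.
- stand: grey gauge stand, fixed: base plate 215 x 150 x 18 mm, aluminium nest (48 mm diameter, top 32 mm up) at its origin, 22 mm steel column 105 mm behind it (+x), top 258 mm up. Origin: underside, on the vertical axis shared by nest, cartridge, cap, foot and knob. x points from nest to column, z up; heights are over the underside; the open side (-x) faces the robot
- cap_pad: blue flat-topped cap on the brass cartridge in the nest, 31 mm diameter, 10 mm thick. Origin: centre of its top; z up. Cartridges differ: once home its top is 80 to 92 mm over the stand's underside. The gauge hangs 45 to 75 mm above it at the start, so it is reached only with the tool leaning back to the robot's side (the stand's -x), 35 to 45 degrees from vertical
- cap (a joint): travel of the cap along the cartridge, m: grows as it is pressed down; 0.010 is fully home against its hard stop. It starts 4 to 8 mm short, drags with about 6 N and stays where it is left; over 40 N crushes it
- carriage (a joint): height of the gauge carriage on the column, m: 0 at the top, grows as it is lowered, to 0.095. Drag about 5 N; it stays where it is left. It starts parked within 10 mm of the top
- knob (a point): middle of the upright black knob on the carriage: 20 mm diameter, 38 mm tall, the top 4 mm a 24 mm red rim. It stands on the carriage arm, whose top face is 18 mm below this point; the arm is 36 mm wide, 28 mm high, from 16 mm in front of the knob's axis back to the column. The foot hangs on the same axis
- foot_pad: orange sprung foot under the carriage, 14 mm diameter. Origin: centre of its underside (the face that touches the cap), 68 mm below the knob's middle when not pushed in; z up
- foot (a joint): how far the sprung foot is pushed up into the carriage, m: 0 free, 0.010 end of travel; spring about 0.5 N plus 0.5 N per mm
- cart_a: loose brass tap cartridge standing upright, 31 mm diameter, 66 mm tall; bystander; origin under its centre
- cart_b: loose brass tap cartridge with a white stem, upright, 31 mm diameter, 66 mm tall; bystander; origin under its centre
- cart_blue: loose blue plastic tap cartridge, upright, 31 mm diameter, 66 mm tall; bystander; origin under its centre
- aerator_a: loose chrome tap aerator, 28 mm diameter, 16 mm tall; bystander; origin under its centre
- aerator_b: another loose chrome aerator of the same size; bystander; origin under its centre
- oring: loose black rubber ring lying flat, 34 mm diameter, 5 mm thick; bystander; origin under its centre
- nut: loose brass collar on the gauge stand's base plate beside the nest, 22 mm diameter, 12 mm tall; bystander; origin under its centre

How it is judged:
By the outcome, as a careful person would: the job done as asked, in the order asked, and still so for the second after the job is handed in, with the robot touching nothing.
It also fails if it takes over 61 s, if anything falls off the work surface, if the arm or the gripper's body presses on something with over 40 N, if the wrist force passes 120 N, or if a joint passes its speed limit or range.

## Robot

A 6-joint arm with a two-finger parallel gripper is mounted at the origin on the work surface. World frame = base frame: x ahead of the robot, y to its left, z up, the work surface at z = 0. Lengths are in m, angles in rad, forces in N, time in s.
With the tool pointing down it reaches from about 0.4 to 0.825 m from the base axis. Payload 7 kg.
Tool frame: the origin (TCP) lies between the finger pads; the fingertips stand 25 mm ahead of it and the grasp point (between the pads) lies 6 mm ahead of it; z points along the fingers, y is the direction in which the jaws open and shut (so a half turn about z gives the same grasp; the last joint's range is limited). The gripper opens to 85 mm and grips with 20 to 120 N. Pads are 22 mm wide; open, the fingers measure 114 mm over their backs; the gripper's body (76 mm by 85 mm) begins 54 mm behind the grasp point. The pads swing forward as they close: fully open they stand 13 mm farther back than shut.
Start: joints at [-1.06, 0.359, 0.012, 0, -1.224, -0.288], TCP at [0.149, -0.658, 0.256] pointing down, gripper open.
Joint ranges: [-3.07, 3.07], [-1.43, 2.12], [-1.02, 1.25], [-3.03, 1.67], [-3.05, -0], [-3.03, 3.03]. Speed limits (rad/s): [2.39, 2.39, 3.01, 3.14, 3.14, 3.14].

## Interface

Orientations are given as a 3x3 rotation matrix whose columns are the frame's x, y, z axes.
In Python, from bench import * gives the robot as it stands.
- The arm moves only by the tool carry_out, never from a script. Its argument "series" is a list of rows, each a list of 5 numbers: the shift along the tool's x, y, z in m, then the turn about the tool's z in rad, then the closure, from 0 (fully open) to 1 (shut). In form: [[dx, dy, dz, spin, fingers], ...]. A call has 1 to 10 rows; each row is the pose to reach, as a shift and turn from the pose commanded when the call began, along the tool's axes at that moment; what a row does not reach only later rows make up. A row lasts 1/8 s, in which the tool goes at most 62.5 mm and 10.7 degrees, less where a joint would pass 70% of its speed; a pose out of reach is approached as far as the arm can. A call with a gripper value outside its range is refused whole. The fingers move at their own pace and stop on an object; "force" is the grip in N (left out, the last holds). Time passes only in rows, so rows that repeat a pose let the fingers close. It gives the time, the measured TCP pose, the force and the opening at its end, in the units of the state.
- state(): the state, without advancing time (a new reading comes with each control period).
- read_camera(name): name is "scene" or "top" or "wrist"; returns a dict with "image" (480x640x3 uint8, red, green, blue), "intrinsics" (3x3 intrinsics, pixels), "R" (3x3) and "t" (3): a world point X has camera coordinates R X + t. Camera axes: x right, y down, z forward; pixel columns grow to the right and rows downward; lengths in m; the calibration is good to about 2 mm. A picture is of the moment at which its call begins. There is no depth.
- close_job(): hands the job in, once; it reports no verdict.
The state is a dict: "time_s": time; "q": joint angles; "dq": joint speeds; "joint_efforts": joint torques, N m; "ee_pos": TCP position; "tool_rot": TCP orientation; "force": force on the tool from outside, world axes, zero at the start; "moment": the same for the moment, N m; "finger_gap": opening from 0.0 (shut) to 1.0 (fully open).
Only numpy, scipy, OpenCV 4.12 (cv2) and the standard library are available. Lean on these libraries where they do the work, as an engineer would, in place of code of your own. Each camera call takes 0.05 s, during which the arm holds its last target. There are 200 camera calls.

## Working session

There is one attempt and no reset: what is moved stays moved. The work goes in short steps, Python scripts to look and compute and a tool call to move; the robot and the scene stay as the last step left them, time stands still between calls to the robot, and variables do not carry over. Pictures are saved under pics/ and viewed, about 8 in all and at most 12, crops included, and the job is handed in when it is done.

Besides the shell and the picture viewer there is one more tool, called after "Call:" in YAML: its name, and indented under it one key for each argument. carry_out: Moves the arm, as the interface text tells. Its arguments: {"type":"object","properties":{"series":{"type":"array","items":{"type":"array","items":{"type":"number"}}},"force":{"type":"number"}},"required":["series"]}

```bash
ls; mkdir -p pics
python3 - <<'E'
from bench import *
import cv2,numpy as np
s=state();print(s)
for n in("scene","top"):
    c=read_camera(n);cv2.imwrite(f"pics/{n}0.png",c["image"][:,:,::-1]);print(n,c["intrinsics"].tolist(),c["R"].round(4).tolist(),c["t"].round(4).tolist())
E
```

```text
pics
{'time_s': 0.0, 'q': array([-1.05991153e+00,  3.59400666e-01,  1.10569311e-02, -3.22625803e-04,
       -1.22409551e+00, -2.88089378e-01]), 'dq': array([ 0.00030044, -0.00075329,  0.00201377,  0.00010418,  0.00057784,
        0.00074611]), 'joint_efforts': array([ 4.16431421e-04, -5.83323312e+01,  2.93413532e+01,  6.93624169e+00,
       -6.09413037e-03,  2.34474089e-05]), 'ee_pos': array([ 0.14901223, -0.65789954,  0.25535885]), 'tool_rot': array([[-9.75307819e-01, -2.20849199e-01, -5.38611024e-04],
       [-2.20849785e-01,  9.75306552e-01,  1.58148555e-03],
       [ 1.76041044e-04,  1.66138735e-03, -9.99998604e-01]]), 'force': array([ 0.05775674,  0.22503313, -1.17160234]), 'moment': array([-0.0256452 , -0.04396066, -0.02376103]), 'finger_gap': 0.998043471822376}
scene [[459.12042964401513, 0.0, 311.19478888089805], [0.0, 459.12042964401513, 231.77291937403857], [0.0, 0.0, 1.0]] [[-0.0425, 0.999, -0.0111], [0.7336, 0.0237, -0.6791], [-0.6782, -0.037, -0.7339]] [0.0036, -0.3307, 1.2258]
top [[441.26710929790295, 0.0, 321.2539277987968], [0.0, 441.26710929790295, 237.3787484402887], [0.0, 0.0, 1.0]] [[-0.0161, -0.9998, -0.0153], [-0.9881, 0.0182, -0.1527], [0.1529, 0.0127, -0.9882]] [0.0541, 0.5862, 0.7263]
```

View pics/scene0.png

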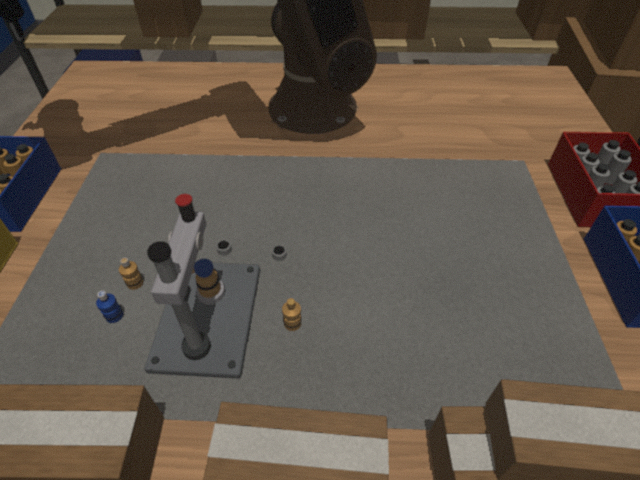

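View pics/top0.png

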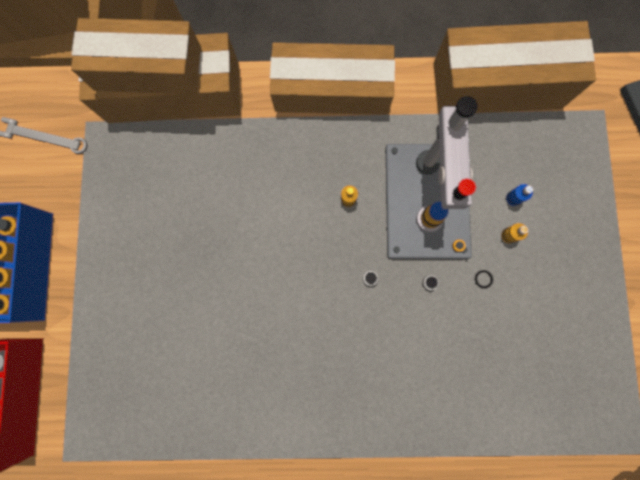

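The scene shows the red knob at about (185,200), the blue cap at (206,267) and the plate corners at (250,269), (155,360) and (232,364). In the top view the knob is at (467,187), the cap at (439,211), the plate holes at (394,151) and (397,250), and the loose parts sit to both sides.

```bash
cat > h.py <<'E'
import cv2,numpy as np
def ray(c,p):
    d=c["R"].T@np.linalg.solve(c["intrinsics"],[p[0],p[1],1.]);return -c["R"].T@c["t"],d/np.linalg.norm(d)
def onz(c,p,z):
    o,d=ray(c,p);return o+d*(z-o[2])/d[2]
def tri(rs):
    A=sum(np.eye(3)-np.outer(d,d) for o,d in rs);b=sum((np.eye(3)-np.outer(d,d))@o for o,d in rs)
    X=np.linalg.solve(A,b);return X,[float(np.linalg.norm((np.eye(3)-np.outer(d,d))@(X-o)).round(4)) for o,d in rs]
def proj(c,X):
    p=c["R"]@X+c["t"];p=c["intrinsics"]@p;return p[:2]/p[2]
def blobs(im,lo,hi,box,amin=15):
    h=cv2.cvtColor(im,cv2.COLOR_RGB2HSV);m=cv2.inRange(h,lo,hi);k=np.zeros_like(m);x0,y0,x1,y1=box;k[y0:y1,x0:x1]=m[y0:y1,x0:x1]
    n,l,s,c=cv2.connectedComponentsWithStats(k);return [(c[i].round(1).tolist(),s[i].tolist()) for i in range(1,n) if s[i][4]>=amin]
E
python3 - <<'E'
from bench import *
from h import *
S=read_camera("scene");T=read_camera("top")
for c,b in((S,(80,180,320,380)),(T,(330,90,560,300))):
    im=c["image"]
    print("red",blobs(im,(0,150,90),(6,255,255),b),"blue",blobs(im,(108,130,40),(128,255,255),b),"or",blobs(im,(8,130,90),(28,255,255),b))
a=cv2.resize(S["image"][180:380,90:310],None,fx=2,fy=2,interpolation=2)
b=cv2.resize(T["image"][90:290,340:540],None,fx=2,fy=2,interpolation=2)
cv2.imwrite("pics/crop1.png",np.hstack([a,b])[:,:,::-1])
for n,c,ps in(("S",S,[(250,269),(155,360),(232,364)]),("T",T,[(394,151),(397,250)])):
    for p in ps: print(n,p,onz(c,p,.018).round(4))
E
```

```text
red [([183.3, 199.7], [176, 194, 16, 12, 141])] blue [([202.1, 270.5], [196, 266, 12, 8, 28]), ([108.0, 306.4], [97, 294, 23, 25, 292]), ([115.6, 318.8], [109, 313, 13, 9, 25])] or [([127.7, 269.5], [120, 263, 16, 13, 127]), ([128.3, 279.2], [124, 277, 10, 5, 28]), ([290.9, 309.1], [283, 299, 17, 19, 191]), ([292.0, 320.4], [285, 318, 14, 5, 29])]
red [([466.3, 186.9], [458, 179, 18, 17, 226])] blue [([517.8, 195.2], [507, 185, 25, 20, 240]), ([437.7, 210.7], [430, 202, 17, 17, 160])] or [([398.1, 98.9], [330, 90, 109, 24, 1569]), ([348.8, 194.6], [341, 186, 17, 19, 252]), ([430.2, 217.6], [425, 207, 17, 17, 92]), ([514.3, 232.8], [505, 223, 22, 19, 245]), ([458.5, 245.8], [453, 240, 12, 12, 83])]
S (250, 269) [ 0.5626 -0.0908  0.018 ]
S (155, 360) [ 0.7464 -0.2149  0.018 ]
S (232, 364) [ 0.7486 -0.0939  0.018 ]
T (394, 151) [ 0.7516 -0.0938  0.018 ]
T (397, 250) [ 0.5658 -0.0915  0.018 ]
```

View pics/crop1.png

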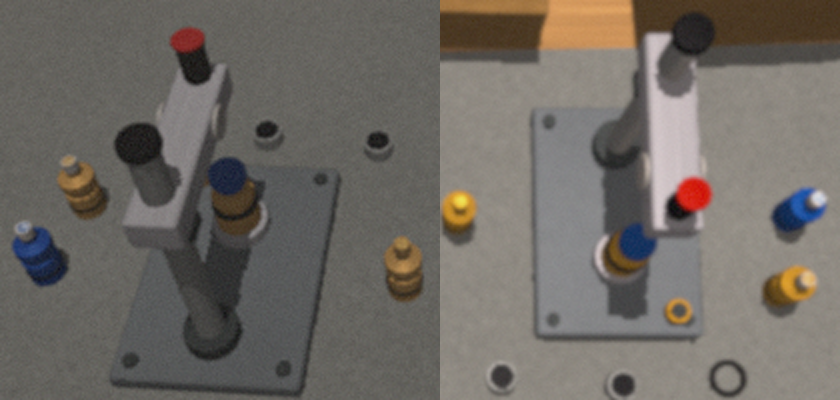

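The crop shows the cap disc at scene (204,267.5) and top (438,210.5), with the red rim at (184,200) and (466.5,187). The nut sits on the base plate near the front at -y, and two aerators and an o-ring lie in front of the plate.

Run:
```python
from bench import *
from h import *
S=read_camera("scene");T=read_camera("top")
for n,a,b in(("rimtop",(184,199.5),(466.5,187)),("cap",(204,267.5),(438.3,210.7)),("coltop",(159.5,251.5),(466.5,106.5))):
    X,e=tri([ray(S,a),ray(T,b)]);print(n,X.round(4),e)
print("nest ring S",onz(S,(209,291),.032).round(3),"T",onz(T,(429,218),.032).round(3))
g=lambda p,z:onz(T,p,z).round(3).tolist()
print("nut",g((458.5,245.8),.03),"aer",g((371,278),.016),g((431,283),.016),"oring",g((484,279),.003),"cartb",g((520,231),.066),"blue",g((528,188),.066),"brass",g((349,191),.066))
```

```text
rimtop [ 0.6198 -0.1501  0.2429] [0.0001, 0.0001]
cap [ 0.6205 -0.1499  0.0931] [0.0003, 0.0003]
coltop [ 0.7253 -0.1526  0.2564] [0.0004, 0.0004]
nest ring S [ 0.623 -0.152  0.032] T [ 0.621 -0.149  0.032]
nut [0.57, -0.199, 0.03] aer [0.516, -0.043, 0.016] [0.506, -0.15, 0.016] oring [0.512, -0.249, 0.003] cartb [0.589, -0.293, 0.066] blue [0.663, -0.313, 0.066] brass [0.664, -0.006, 0.066]
```

Call:
carry_out:
  series:
    - [0,-0.05,-0.05,0,1]
    - [0,-0.1,-0.1,0,1]
    - [0,-0.15,-0.15,0,1]
    - [0,-0.2,-0.2,0,1]
    - [0,-0.25,-0.2,0,1]
    - [0,-0.3,-0.2,0,1]
    - [0,-0.35,-0.2,0,1]
    - [0,-0.35,-0.2,0,1]

```text
time_s: 1.3
ee_pos: [0.2063, -0.9097, 0.4069]
tool_rot: [[-0.975, -0.221, 0.006], [-0.221, 0.974, -0.054], [0.006, -0.054, -0.999]]
force: [-0.3, 0.4, 0.3]
finger_gap: 0.002
```

Run:
```python
from bench import *
s=state()
for k in("time_s","q","ee_pos","tool_rot","finger_gap","force"):print(k,s[k])
```

```text
time_s 1.3
q [-1.13413206  0.87869822  1.25113365  0.01812986 -1.89177558 -0.20773994]
ee_pos [ 0.20633917 -0.90972037  0.40686082]
tool_rot [[-0.97530921 -0.22075834  0.00613943]
 [-0.22076473  0.97384039 -0.05383139]
 [ 0.0059049  -0.05385762 -0.99853117]]
finger_gap 0.0024059125304483828
force [-0.34472845  0.42918797  0.25722126]
```

The wrist tilted about 3° outward once a joint limit was reached. I'll push further to see whether the tilt accumulates.

Call:
carry_out:
  series:
    - [0,-0.06,-0.06,0,1]
    - [0,-0.12,-0.12,0,1]
    - [0,-0.18,-0.18,0,1]
    - [0,-0.2,-0.2,0,1]

```text
time_s: 1.8
ee_pos: [0.2045, -0.8984, 0.4582]
tool_rot: [[-0.975, -0.22, 0.013], [-0.22, 0.969, -0.111], [0.011, -0.111, -0.994]]
force: [-0.2, -0.5, 0.4]
finger_gap: 0.005
```

Call:
carry_out:
  series:
    - [0,0.06,0,0,1]
    - [0,0.12,0,0,1]
    - [0,0.12,0,0,1]
    - [0,0.12,0,0,1]

```text
time_s: 2.3
ee_pos: [0.1775, -0.7806, 0.4459]
tool_rot: [[-0.975, -0.221, 0.014], [-0.221, 0.969, -0.111], [0.011, -0.111, -0.994]]
force: [0.3, -0.9, 0.6]
finger_gap: 0.003
```

The tilt persists, so it can be built up. At the elbow limit, pushing up makes the shoulder tilt the tool, so I'll do that.

Call:
carry_out:
  series:
    - [0,-0.06,0,0,1]
    - [0,-0.12,-0.01,0,1]
    - [0,-0.17,-0.06,0,1]
    - [0,-0.2,-0.12,0,1]
    - [0,-0.23,-0.18,0,1]
    - [0,-0.26,-0.24,0,1]
    - [0,-0.29,-0.3,0,1]
    - [0,-0.32,-0.36,0,1]
    - [0,-0.35,-0.42,0,1]
    - [0,-0.38,-0.48,0,1]

```text
time_s: 3.55
ee_pos: [0.1911, -0.8253, 0.5771]
tool_rot: [[-0.975, -0.22, 0.017], [-0.22, 0.962, -0.16], [0.018, -0.16, -0.987]]
force: [0.3, 0.2, -0.3]
finger_gap: -0.0
```

Run:
```python
from bench import *
s=state()
for k in("q","ee_pos","tool_rot"):print(k,s[k].round(3).tolist())
```

```text
q [-1.091, 0.689, 1.252, 0.064, -1.982, -0.227]
ee_pos [0.191, -0.825, 0.577]
tool_rot [[-0.975, -0.22, 0.017], [-0.22, 0.962, -0.16], [0.018, -0.16, -0.987]]
```

Call:
carry_out:
  series:
    - [0,-0.036,-0.051,0,1]
    - [0,-0.072,-0.102,0,1]

```text
time_s: 3.8
ee_pos: [0.1894, -0.8128, 0.6138]
tool_rot: [[-0.976, -0.218, 0.022], [-0.218, 0.953, -0.212], [0.025, -0.211, -0.977]]
force: [0.3, -0.7, 0.3]
finger_gap: 0.0
```

Call:
carry_out:
  series:
    - [0,-0.06,-0.01,0,1]
    - [0,-0.12,-0.02,0,1]

```text
time_s: 4.05
ee_pos: [0.1987, -0.8494, 0.5961]
tool_rot: [[-0.976, -0.218, 0.027], [-0.217, 0.941, -0.258], [0.03, -0.258, -0.966]]
force: [-0.6, 0.4, -1.3]
finger_gap: -0.002
```

Call:
carry_out:
  series:
    - [0,-0.5,-0.5,0,1]

```text
time_s: 4.18
ee_pos: [0.2001, -0.8485, 0.6127]
tool_rot: [[-0.976, -0.217, 0.028], [-0.216, 0.932, -0.292], [0.037, -0.291, -0.956]]
force: [0.2, 0.3, 0.4]
finger_gap: 0.003
```

Call:
carry_out:
  series:
    - [0,0,-0.5,0,1]

```text
time_s: 4.3
ee_pos: [0.1944, -0.8141, 0.6567]
tool_rot: [[-0.976, -0.216, 0.03], [-0.215, 0.925, -0.313], [0.04, -0.312, -0.949]]
force: [0.4, 0.2, 0.6]
finger_gap: -0.0
```

Run:
```python
from bench import *
s=state()
for k in("q","ee_pos","tool_rot"):print(k,s[k].round(3).tolist())
```

```text
q [-1.052, 0.613, 1.25, 0.137, -1.911, -0.231]
ee_pos [0.194, -0.814, 0.657]
tool_rot [[-0.976, -0.216, 0.03], [-0.215, 0.925, -0.313], [0.04, -0.312, -0.949]]
```

Tilt is now 18.4°, but it points toward −y, and it has to point along +x. I'll swing to azimuth of about +25°, so that further outward pushes give a net tilt along +x.

Call:
carry_out:
  series:
    - [-0.04,0.048,-0.015,0,1]
    - [-0.08,0.096,-0.03,0,1]
    - [-0.12,0.144,-0.045,0,1]
    - [-0.16,0.192,-0.06,0,1]
    - [-0.2,0.24,-0.075,0,1]
    - [-0.24,0.288,-0.09,0,1]
    - [-0.28,0.336,-0.105,0,1]
    - [-0.32,0.384,-0.12,0,1]
    - [-0.36,0.432,-0.135,0,1]
    - [-0.4,0.48,-0.15,0,1]

```text
time_s: 5.55
ee_pos: [0.4628, -0.2593, 0.639]
tool_rot: [[-0.976, -0.214, 0.038], [-0.215, 0.924, -0.318], [0.033, -0.318, -0.947]]
force: [1.2, -0.1, -0.5]
finger_gap: 0.002
```

Call:
carry_out:
  series:
    - [-0.04,0.048,-0.015,0,1]
    - [-0.08,0.096,-0.03,0,1]
    - [-0.12,0.144,-0.045,0,1]
    - [-0.16,0.192,-0.06,0,1]
    - [-0.2,0.24,-0.075,0,1]
    - [-0.24,0.288,-0.09,0,1]
    - [-0.28,0.336,-0.105,0,1]
    - [-0.32,0.384,-0.12,0,1]
    - [-0.36,0.432,-0.135,0,1]
    - [-0.4,0.48,-0.15,0,1]

```text
time_s: 6.8
ee_pos: [0.7162, 0.2797, 0.595]
tool_rot: [[-0.976, -0.214, 0.049], [-0.219, 0.922, -0.319], [0.023, -0.322, -0.946]]
force: [3.0, -0.8, 13.3]
finger_gap: 0.001
```

```bash
cat > st.py <<'E'
from bench import *
import numpy as np
s=state()
for k in("time_s","q","ee_pos","tool_rot","force"):print(k,np.round(s[k],3).tolist())
z=s["tool_rot"][:,2];print("tilt",np.degrees(np.arccos(-z[2])),"az",np.degrees(np.arctan2(z[1],z[0])))
for n,d in(("out25",[np.cos(.436),np.sin(.436),0]),("X",[1,0,0]),("Y",[0,1,0]),("Z",[0,0,1])):print(n,(s["tool_rot"].T@d).round(3))
E
python3 st.py
```

```text
time_s 6.8
q [0.737, 0.744, 1.252, 0.349, -2.235, -1.888]
ee_pos [0.716, 0.28, 0.595]
tool_rot [[-0.976, -0.214, 0.049], [-0.219, 0.922, -0.319], [0.023, -0.322, -0.946]]
force [3.024, -0.767, 13.315]
tilt 18.846258299968593 az -81.19061747533362
out25 [-0.977  0.195 -0.09 ]
X [-0.976 -0.214  0.049]
Y [-0.219  0.922 -0.319]
Z [ 0.023 -0.322 -0.946]
```

Call:
carry_out:
  series:
    - [-0.06,0.012,-0.006,0,1]
    - [-0.12,0.024,-0.012,0,1]

```text
time_s: 7.05
ee_pos: [0.7634, 0.2987, 0.5543]
tool_rot: [[-0.972, -0.216, 0.094], [-0.234, 0.921, -0.311], [-0.02, -0.324, -0.946]]
force: [1.3, -0.4, 2.6]
finger_gap: -0.001
```

Call:
carry_out:
  series:
    - [-0.06,0.012,-0.006,0,1]
    - [-0.12,0.024,-0.012,0,1]

```text
time_s: 7.3
ee_pos: [0.8052, 0.314, 0.5193]
tool_rot: [[-0.967, -0.213, 0.139], [-0.247, 0.921, -0.303], [-0.064, -0.327, -0.943]]
force: [-0.4, 0.6, -0.0]
finger_gap: -0.0
```

Call:
carry_out:
  series:
    - [-0.06,0.012,-0.006,0,1]
    - [-0.12,0.024,-0.012,0,1]

```text
time_s: 7.55
ee_pos: [0.8424, 0.3306, 0.4872]
tool_rot: [[-0.959, -0.213, 0.186], [-0.261, 0.92, -0.293], [-0.108, -0.33, -0.938]]
force: [1.3, 0.4, -0.1]
finger_gap: 0.004
```

```bash
python3 st.py
```

```text
time_s 7.55
q [0.709, 0.884, 1.251, 0.382, -1.965, -1.889]
ee_pos [0.842, 0.331, 0.487]
tool_rot [[-0.959, -0.213, 0.186], [-0.261, 0.92, -0.293], [-0.108, -0.33, -0.938]]
force [1.316, 0.365, -0.109]
tilt 20.329227062340877 az -57.64355649169665
out25 [-0.98   0.195  0.045]
X [-0.959 -0.213  0.186]
Y [-0.261  0.92  -0.293]
Z [-0.108 -0.33  -0.938]
```

Call:
carry_out:
  series:
    - [0.028,0.05,-0.022,0,1]
    - [0.056,0.1,-0.044,0,1]
    - [0.084,0.15,-0.066,0,1]
    - [0.112,0.2,-0.088,0,1]
    - [0.14,0.25,-0.11,0,1]
    - [0.168,0.3,-0.132,0,1]
    - [0.196,0.35,-0.154,0,1]

```text
time_s: 8.43
ee_pos: [0.546, 0.6421, 0.4919]
tool_rot: [[-0.958, -0.213, 0.189], [-0.262, 0.92, -0.292], [-0.112, -0.329, -0.938]]
force: [11.6, 2.6, 24.3]
finger_gap: -0.005
```

Call:
carry_out:
  series:
    - [-0.05,0.026,-0.025,0,1]
    - [-0.1,0.052,-0.05,0,1]

```text
time_s: 8.68
ee_pos: [0.5701, 0.6571, 0.4794]
tool_rot: [[-0.948, -0.219, 0.229], [-0.277, 0.925, -0.262], [-0.155, -0.312, -0.937]]
force: [0.2, -1.9, 0.1]
finger_gap: 0.001
```

Call:
carry_out:
  series:
    - [-0.05,0.026,-0.025,0,1]
    - [-0.1,0.052,-0.05,0,1]

```text
time_s: 8.93
ee_pos: [0.592, 0.6693, 0.4724]
tool_rot: [[-0.938, -0.22, 0.268], [-0.285, 0.93, -0.232], [-0.199, -0.294, -0.935]]
force: [-0.8, -0.3, -1.6]
finger_gap: -0.001
```

Call:
carry_out:
  series:
    - [-0.05,0.026,-0.025,0,1]
    - [-0.1,0.052,-0.05,0,1]

```text
time_s: 9.18
ee_pos: [0.6086, 0.6836, 0.469]
tool_rot: [[-0.924, -0.227, 0.309], [-0.296, 0.934, -0.2], [-0.243, -0.276, -0.93]]
force: [0.3, -0.5, 0.2]
finger_gap: 0.003
```

```bash
python3 st.py
```

```text
time_s 9.175
q [1.18, 0.911, 1.251, 0.401, -1.954, -2.333]
ee_pos [0.609, 0.684, 0.469]
tool_rot [[-0.924, -0.227, 0.309], [-0.296, 0.934, -0.2], [-0.243, -0.276, -0.93]]
force [0.267, -0.5, 0.229]
tilt 21.598582765833946 az -32.97492956134633
out25 [-0.962  0.189  0.195]
X [-0.924 -0.227  0.309]
Y [-0.296  0.934 -0.2  ]
Z [-0.243 -0.276 -0.93 ]
```

Call:
carry_out:
  series:
    - [-0.055,0.021,-0.012,0,1]
    - [-0.11,0.042,-0.024,0,1]

```text
time_s: 9.43
ee_pos: [0.6405, 0.6935, 0.4584]
tool_rot: [[-0.908, -0.233, 0.348], [-0.306, 0.937, -0.169], [-0.287, -0.26, -0.922]]
force: [0.9, -0.4, 0.2]
finger_gap: 0.0
```

Call:
carry_out:
  series:
    - [-0.055,0.021,-0.012,0,1]
    - [-0.11,0.042,-0.024,0,1]

```text
time_s: 9.68
ee_pos: [0.6685, 0.7032, 0.4529]
tool_rot: [[-0.889, -0.241, 0.389], [-0.314, 0.94, -0.136], [-0.333, -0.243, -0.911]]
force: [0.6, -0.3, 0.7]
finger_gap: -0.003
```

Call:
carry_out:
  series:
    - [-0.055,0.021,-0.012,0,1]
    - [-0.11,0.042,-0.024,0,1]

```text
time_s: 9.93
ee_pos: [0.6925, 0.7131, 0.4525]
tool_rot: [[-0.868, -0.249, 0.43], [-0.32, 0.942, -0.101], [-0.38, -0.225, -0.897]]
force: [-0.9, -1.2, -0.9]
finger_gap: -0.003
```

Call:
carry_out:
  series:
    - [-0.055,0.021,-0.012,0,1]
    - [-0.11,0.042,-0.024,0,1]

```text
time_s: 10.18
ee_pos: [0.7131, 0.7229, 0.4564]
tool_rot: [[-0.844, -0.258, 0.47], [-0.325, 0.944, -0.065], [-0.427, -0.208, -0.88]]
force: [0.0, 0.1, -0.2]
finger_gap: 0.0
```

```bash
python3 st.py
```

```text
time_s 10.175
q [1.121, 0.957, 1.251, 0.472, -1.687, -2.279]
ee_pos [0.713, 0.723, 0.456]
tool_rot [[-0.844, -0.258, 0.47], [-0.325, 0.944, -0.065], [-0.427, -0.208, -0.88]]
force [0.038, 0.05, -0.19]
tilt 28.321657463356903 az -7.898152484182485
out25 [-0.902  0.165  0.398]
X [-0.844 -0.258  0.47 ]
Y [-0.325  0.944 -0.065]
Z [-0.427 -0.208 -0.88 ]
```

Call:
carry_out:
  series:
    - [-0.055,0.021,-0.005,0,1]
    - [-0.11,0.042,-0.01,0,1]

```text
time_s: 10.42
ee_pos: [0.7367, 0.7338, 0.4561]
tool_rot: [[-0.818, -0.267, 0.509], [-0.327, 0.944, -0.03], [-0.473, -0.191, -0.86]]
force: [0.8, -0.6, 0.1]
finger_gap: -0.002
```

Call:
carry_out:
  series:
    - [-0.055,0.021,-0.005,0,1]
    - [-0.11,0.042,-0.01,0,1]

```text
time_s: 10.68
ee_pos: [0.7568, 0.7445, 0.4606]
tool_rot: [[-0.79, -0.278, 0.547], [-0.328, 0.945, 0.006], [-0.518, -0.174, -0.837]]
force: [-0.0, 0.2, 0.1]
finger_gap: 0.001
```

Call:
carry_out:
  series:
    - [-0.055,0.021,-0.005,0,1]
    - [-0.11,0.042,-0.01,0,1]

```text
time_s: 10.92
ee_pos: [0.7731, 0.7552, 0.4697]
tool_rot: [[-0.759, -0.289, 0.583], [-0.327, 0.944, 0.042], [-0.563, -0.158, -0.811]]
force: [-0.4, -1.1, -0.3]
finger_gap: 0.006
```

```bash
python3 st.py
```

```text
time_s 10.925
q [1.094, 0.978, 1.251, 0.524, -1.495, -2.264]
ee_pos [0.773, 0.755, 0.47]
tool_rot [[-0.759, -0.289, 0.583], [-0.327, 0.944, 0.042], [-0.563, -0.158, -0.811]]
force [-0.356, -1.135, -0.29]
tilt 35.78915944852481 az 4.133085339825655
out25 [-0.826  0.137  0.547]
X [-0.759 -0.289  0.583]
Y [-0.327  0.944  0.042]
Z [-0.563 -0.158 -0.811]
```

Call:
carry_out:
  series:
    - [0.017,-0.055,-0.003,0,1]
    - [0.034,-0.11,-0.006,0,1]
    - [0.051,-0.165,-0.009,0,1]
    - [0.068,-0.22,-0.012,0,1]
    - [0.085,-0.275,-0.015,0,1]
    - [0.102,-0.33,-0.018,0,1]
    - [0.119,-0.385,-0.021,0,1]
    - [0.136,-0.44,-0.024,0,1]
    - [0.153,-0.495,-0.027,0,1]
    - [0.17,-0.55,-0.03,0,1]

```text
time_s: 12.18
ee_pos: [0.7844, 0.1768, 0.4862]
tool_rot: [[-0.759, -0.288, 0.584], [-0.326, 0.944, 0.042], [-0.563, -0.158, -0.811]]
force: [1.0, -0.2, 0.0]
finger_gap: 0.003
```

Call:
carry_out:
  series:
    - [0.017,-0.055,-0.003,0.03,1]
    - [0.034,-0.11,-0.006,0.06,1]
    - [0.051,-0.165,-0.009,0.09,1]
    - [0.068,-0.22,-0.012,0.12,1]
    - [0.085,-0.275,-0.015,0.15,1]
    - [0.102,-0.33,-0.018,0.18,1]
    - [0.119,-0.385,-0.021,0.21,1]
    - [0.136,-0.44,-0.024,0.24,1]
    - [0.153,-0.495,-0.027,0.27,1]
    - [0.17,-0.55,-0.03,0.274,1]

```text
time_s: 13.42
ee_pos: [0.797, -0.3982, 0.5018]
tool_rot: [[-0.809, -0.073, 0.584], [-0.059, 0.997, 0.043], [-0.585, 0.001, -0.811]]
force: [1.1, 0.3, 0.9]
finger_gap: 0.004
```

```bash
python3 st.py
```

```text
time_s 13.425
q [-0.349, 0.4, 0.574, -0.263, -1.176, -1.118]
ee_pos [0.797, -0.398, 0.502]
tool_rot [[-0.809, -0.073, 0.584], [-0.059, 0.997, 0.043], [-0.585, 0.001, -0.811]]
force [1.071, 0.253, 0.862]
tilt 35.81440198615847 az 4.238075497180954
out25 [-0.758  0.355  0.547]
X [-0.809 -0.073  0.584]
Y [-0.059  0.997  0.043]
Z [-0.585  0.001 -0.811]
```

Call:
carry_out:
  series:
    - [-0.042,-0.031,0.03,0,1]
    - [-0.084,-0.062,0.06,0,1]
    - [-0.12,-0.09,0.08,0,1]

```text
time_s: 13.8
ee_pos: [0.9437, -0.4741, 0.5003]
tool_rot: [[-0.808, -0.069, 0.586], [-0.058, 0.998, 0.038], [-0.587, -0.003, -0.81]]
force: [73.8, 19.9, 172.5]
finger_gap: -0.006
```

Call:
carry_out:
  series:
    - [-0.048,-0.031,0.02,0,1]
    - [-0.096,-0.062,0.04,0,1]

```text
time_s: 14.05
ee_pos: [0.9795, -0.4832, 0.4809]
tool_rot: [[-0.781, -0.05, 0.622], [-0.057, 0.998, 0.009], [-0.622, -0.028, -0.783]]
force: [-0.1, 0.9, 1.3]
finger_gap: -0.002
```

Call:
carry_out:
  series:
    - [-0.048,-0.031,0.02,0,1]
    - [-0.096,-0.062,0.04,0,1]

```text
time_s: 14.3
ee_pos: [1.0084, -0.4926, 0.4757]
tool_rot: [[-0.748, -0.028, 0.663], [-0.059, 0.998, -0.025], [-0.661, -0.058, -0.748]]
force: [-0.1, -0.0, 1.0]
finger_gap: 0.001
```

Call:
carry_out:
  series:
    - [-0.048,-0.031,0.02,0,1]
    - [-0.096,-0.062,0.04,0,1]

```text
time_s: 14.55
ee_pos: [1.0339, -0.5027, 0.468]
tool_rot: [[-0.719, -0.004, 0.695], [-0.061, 0.997, -0.056], [-0.693, -0.082, -0.716]]
force: [-0.2, -0.5, 0.5]
finger_gap: 0.001
```

```bash
python3 st.py
```

```text
time_s 14.55
q [-0.344, 0.878, 1.252, -0.196, -1.196, -1.189]
ee_pos [1.034, -0.503, 0.468]
tool_rot [[-0.719, -0.004, 0.695], [-0.061, 0.997, -0.056], [-0.693, -0.082, -0.716]]
force [-0.188, -0.492, 0.456]
tilt 44.24651979506937 az -4.613937843132733
out25 [-0.677  0.417  0.607]
X [-0.719 -0.004  0.695]
Y [-0.061  0.997 -0.056]
Z [-0.693 -0.082 -0.716]
```

Tilt is now 44° at azimuth −5°, which is right for the press. One transient wrist reading of about 188 N appeared when the elbow met its limit in free air; I'll note it and avoid the limit from now on. Next I return to a standoff in front of the stand.

Call:
carry_out:
  series:
    - [0.03,0.011,-0.024,0.02,1]
    - [0.076,0.029,-0.06,0.04,1]
    - [0.122,0.046,-0.097,0.06,1]
    - [0.168,0.064,-0.134,0.08,1]
    - [0.214,0.082,-0.17,0.1,1]
    - [0.26,0.1,-0.207,0.118,1]
    - [0.306,0.117,-0.243,0.118,1]
    - [0.352,0.135,-0.28,0.118,1]
    - [0.395,0.15,-0.314,0.118,1]
    - [0.422,0.161,-0.335,0.118,1]

```text
time_s: 15.8
ee_pos: [0.4944, -0.3483, 0.4043]
tool_rot: [[-0.713, 0.08, 0.697], [0.057, 0.997, -0.057], [-0.699, -0.001, -0.715]]
force: [0.1, -1.1, 0.1]
finger_gap: -0.006
```

```bash
cat >> st.py <<'E'
import sys
if len(sys.argv)>3:
    t=np.array(eval(sys.argv[1]+","+sys.argv[2]+","+sys.argv[3]));print("move",(s["tool_rot"].T@(t-s["ee_pos"])).round(4))
E
python3 st.py .515 -.139 .205
```

```text
time_s 15.8
q [-0.479, -0.122, -0.265, -0.414, -0.737, -0.964]
ee_pos [0.494, -0.348, 0.404]
tool_rot [[-0.713, 0.08, 0.697], [0.057, 0.997, -0.057], [-0.699, -0.001, -0.715]]
force [0.08, -1.073, 0.139]
tilt 44.363766363006484 az -4.6908645145086965
out25 [-0.622  0.494  0.608]
X [-0.713  0.08   0.697]
Y [ 0.057  0.997 -0.057]
Z [-0.699 -0.001 -0.715]
move [0.1365 0.2106 0.1448]
```

Call:
carry_out:
  series:
    - [0.018,0.028,0.019,0,1]
    - [0.042,0.066,0.045,0,1]
    - [0.067,0.104,0.071,0,1]
    - [0.092,0.142,0.097,0,1]
    - [0.115,0.178,0.122,0,1]
    - [0.13,0.201,0.138,0,1]
    - [0.136,0.211,0.145,0,1]
    - [0.136,0.211,0.145,0,1]

```text
time_s: 16.8
ee_pos: [0.5038, -0.1645, 0.2389]
tool_rot: [[-0.753, 0.04, 0.657], [0.059, 0.998, 0.007], [-0.656, 0.044, -0.754]]
force: [-0.1, -0.0, -0.0]
finger_gap: 0.0
```

```bash
python3 st.py .6025 -.149 .1286
python3 - <<'E'
from bench import *
from h import *
W=read_camera("wrist");S=read_camera("scene");T=read_camera("top")
cv2.imwrite("pics/w1.png",np.hstack([cv2.resize(W["image"],(400,300)),cv2.resize(S["image"][150:390,80:400],(400,300),interpolation=2)])[:,:,::-1])
for X in([.62,-.15,.093],[.62,-.15,.156]):print(proj(W,np.array(X)))
E
```

```text
time_s 16.8
q [0.013, -0.165, -1.016, 0.473, -0.004, -2.114]
ee_pos [0.504, -0.165, 0.239]
tool_rot [[-0.753, 0.04, 0.657], [0.059, 0.998, 0.007], [-0.656, 0.044, -0.754]]
force [-0.112, -0.021, -0.023]
tilt 41.07849445558833 az 0.6220195406697572
out25 [-0.657  0.458  0.599]
X [-0.753  0.04   0.657]
Y [0.059 0.998 0.007]
Z [-0.656  0.044 -0.754]
move [-0.001   0.0146  0.1481]
[330.67504349 205.80137399]
[336.55500047 277.61962528]
```

View pics/w1.png

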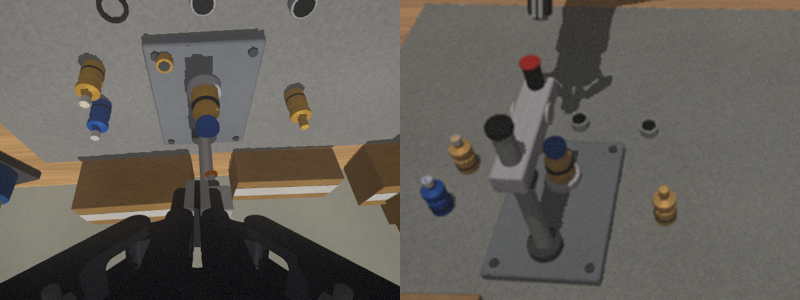

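The wrist view shows the cap at about (207,127), clear ahead of the fingers, with the scene undisturbed. The arm met its q3/q5 limits, so tilt is now 41° with azimuth of about 0°. I'll fit the arm's kinematics from logged states to check reach for the press and for the knob grasp.

```bash
cat > kin.py <<'E'
import numpy as np
from scipy.optimize import least_squares
D=[([-1.0599,.3594,.0111,-1.2241],[.1490,-.6579,.2554],[-.0005,.0016,-1]),
([-1.1341,.8787,1.2511,-1.8918],[.2063,-.9097,.4069],[.0061,-.0538,-.9985]),
([-1.1235,.8263,1.2516,-1.8901],[.2045,-.8984,.4582],[.0133,-.1106,-.9938]),
([-1.091,.689,1.252,-1.982],[.191,-.825,.577],[.017,-.160,-.987]),
([-1.052,.613,1.25,-1.911],[.194,-.814,.657],[.03,-.313,-.949]),
([.709,.884,1.251,-1.965],[.842,.331,.487],[.186,-.293,-.938]),
([1.18,.911,1.251,-1.954],[.609,.684,.469],[.309,-.2,-.93]),
([1.094,.978,1.251,-1.495],[.773,.755,.47],[.583,.042,-.811]),
([-.349,.4,.574,-1.176],[.797,-.398,.502],[.584,.043,-.811]),
([-.344,.878,1.252,-1.196],[1.034,-.503,.468],[.695,-.056,-.716]),
([-.479,-.122,-.265,-.737],[.494,-.348,.404],[.697,-.057,-.715]),
([.013,-.165,-1.016,-.004],[.504,-.165,.239],[.657,.007,-.754])]
A=[];y=[]
for q,p,z in D:
    b=q[1]-q[2];e=np.array([np.cos(q[0]),np.sin(q[0]),0]);p=np.array(p)
    A+=[[1,0,np.sin(q[1]),np.cos(b),np.sin(b),e@z],[0,1,np.cos(q[1]),-np.sin(b),np.cos(b),z[2]]];y+=[e@p,p[2]]
P,res,_,_=np.linalg.lstsq(np.array(A),np.array(y),rcond=None)
err=np.abs(np.array(A)@P-y).max()
a1,d1,L2,L3,a3,L6=P
def ik(p,z,n=None):
    w=np.array(p)-L6*np.array(z);r=np.hypot(w[0],w[1])
    f=lambda v:[a1+L2*np.sin(v[0])+L3*np.cos(v[0]-v[1])+a3*np.sin(v[0]-v[1])-r,d1+L2*np.cos(v[0])-L3*np.sin(v[0]-v[1])+a3*np.cos(v[0]-v[1])-w[2]]
    s=least_squares(f,[0,-.5],bounds=([-1.43,-1.02],[2.12,1.25]));b=s.x[0]-s.x[1];q1=np.arctan2(w[1],w[0])
    fz=np.array([np.cos(q1)*np.cos(b),np.sin(q1)*np.cos(b),-np.sin(b)])
    # tool must pitch below forearm (q5<=0)
    return s.x.round(3),"err",round(2*s.cost,6)**.5,"q1",q1.round(3),"bend deg",np.degrees(np.arccos(fz@z)).round(1),"forearm pitch",np.degrees(b).round(1)
E
python3 - <<'E'
from kin import *
print(P.round(4),err)
for t in(35,38,41,44):
    t_=np.radians(t);z=np.array([np.sin(t_),0,-np.cos(t_)]);x=np.array([-np.cos(t_),0,-np.sin(t_)])
    c=np.array([.612,-.15,.093])
    for n,p in(("contact",c-.025*z-.011*x),("press",c-[0,0,.01]-.025*z-.011*x),("knob",np.array([.62,-.15,.228])-.006*z),("knoblow",np.array([.62,-.15,.155])-.006*z)):
        print(t,n,p.round(3),*ik(p,z))
z=np.array([.657,.007,-.754])
for k in(0,.03,.06,.09,.12,.148):print(k,*ik(np.array([.504,-.165,.239])+k*z,z))
E
```

```text
[ 0.0873  0.3247  0.4834  0.4331 -0.0452  0.32  ] 0.06522872670340663
35 contact [ 0.607 -0.15   0.12 ] [ 0.37  -0.653] err 0.0 q1 -0.341 bend deg 11.2 forearm pitch 58.7
35 press [ 0.607 -0.15   0.11 ] [ 0.396 -0.657] err 0.0 q1 -0.341 bend deg 11.7 forearm pitch 60.3
35 knob [ 0.617 -0.15   0.233] [ 0.133 -0.552] err 0.0 q1 -0.333 bend deg 20.3 forearm pitch 39.2
35 knoblow [ 0.617 -0.15   0.16 ] [ 0.285 -0.612] err 0.0 q1 -0.333 bend deg 12.0 forearm pitch 51.4
38 contact [ 0.605 -0.15   0.119] [ 0.381 -0.69 ] err 0.0 q1 -0.352 bend deg 14.4 forearm pitch 61.4
38 press [ 0.605 -0.15   0.109] [ 0.408 -0.693] err 0.0 q1 -0.352 bend deg 15.4 forearm pitch 63.1
38 knob [ 0.616 -0.15   0.233] [ 0.128 -0.591] err 0.0 q1 -0.344 bend deg 17.2 forearm pitch 41.2
38 knoblow [ 0.616 -0.15   0.16 ] [ 0.29  -0.648] err 0.0 q1 -0.344 bend deg 12.0 forearm pitch 53.7
41 contact [ 0.604 -0.15   0.119] [ 0.397 -0.725] err 0.0 q1 -0.364 bend deg 18.9 forearm pitch 64.3
41 press [ 0.604 -0.15   0.109] [ 0.426 -0.727] err 0.0 q1 -0.364 bend deg 20.2 forearm pitch 66.1
41 knob [ 0.616 -0.15   0.233] [
[... 293 characters left out ...]
0.109] [ 0.45  -0.759] err 0.0 q1 -0.376 bend deg 25.6 forearm pitch 69.3
44 knob [ 0.616 -0.15   0.232] [ 0.132 -0.665] err 0.0 q1 -0.364 bend deg 14.5 forearm pitch 45.7
44 knoblow [ 0.616 -0.15   0.159] [ 0.315 -0.715] err 0.0 q1 -0.364 bend deg 18.1 forearm pitch 59.1
0 [-0.078 -0.821] err 0.0 q1 -0.518 bend deg 21.9 forearm pitch 42.6
0.03 [ 0.019 -0.812] err 0.0 q1 -0.49 bend deg 19.0 forearm pitch 47.6
0.06 [ 0.115 -0.796] err 0.0 q1 -0.464 bend deg 17.5 forearm pitch 52.2
0.09 [ 0.208 -0.774] err 0.0 q1 -0.441 bend deg 17.2 forearm pitch 56.2
0.12 [ 0.298 -0.746] err 0.0 q1 -0.42 bend deg 17.8 forearm pitch 59.8
0.148 [ 0.378 -0.715] err 0.0 q1 -0.402 bend deg 18.8 forearm pitch 62.6
```

```bash
cat > kin.py <<'E'
import numpy as np
from scipy.optimize import least_squares
from scipy.spatial.transform import Rotation as Ro
D=[([-1.0599,.3594,.0111,-.0003,-1.2241],[.1490,-.6579,.2554],[-.0005,.0016,-1]),
([-1.1341,.8787,1.2511,.018,-1.8918],[.2063,-.9097,.4069],[.0061,-.0538,-.9985]),
([-1.1235,.8263,1.2516,.0377,-1.8901],[.2045,-.8984,.4582],[.0133,-.1106,-.9938]),
([-1.091,.689,1.252,.064,-1.982],[.191,-.825,.577],[.017,-.160,-.987]),
([-1.052,.613,1.25,.137,-1.911],[.194,-.814,.657],[.03,-.313,-.949]),
([.709,.884,1.251,.382,-1.965],[.842,.331,.487],[.186,-.293,-.938]),
([1.18,.911,1.251,.401,-1.954],[.609,.684,.469],[.309,-.2,-.93]),
([1.121,.957,1.251,.472,-1.687],[.713,.723,.456],[.47,-.065,-.88]),
([1.094,.978,1.251,.524,-1.495],[.773,.755,.47],[.583,.042,-.811]),
([-.349,.4,.574,-.263,-1.176],[.797,-.398,.502],[.584,.043,-.811]),
([-.344,.878,1.252,-.196,-1.196],[1.034,-.503,.468],[.695,-.056,-.716]),
([-.479,-.122,-.265,-.414,-.737],[.494,-.348,.404],[.697,-.057,-.715]),
([.013,-.165,-1.016,.473,-.004],[.504,-.165,.239],[.657,.007,-.754])]
def Rs(q,s=1):
    R=Ro.from_euler('z',q[0]);o=[R.as_matrix()]
    for a,v in(('y',q[1]),('y',-q[2]),('x',s*q[3]),('y',-q[4])):R=R*Ro.from_euler(a,v);o.append(R.as_matrix())
    return o
def fit(s):
    A=np.vstack([np.hstack(Rs(q,s)) for q,_,_ in D]);y=np.hstack([p for _,p,_ in D]);A=A  # base height folded in v1
    P=np.linalg.lstsq(A,y,rcond=1e-6)[0];return P,np.abs(A@P-y).max(),max(np.linalg.norm(Rs(q,s)[4][:,0]-z) for q,_,z in D)
F=[fit(1),fit(-1)];S=1 if F[0][2]<F[1][2] else -1;P=F[0][0] if S==1 else F[1][0]
lo=[-3.07,-1.43,-1.02,-3.03,-3.05];hi=[3.07,2.12,1.25,1.67,0.]
def ik(p,z,q0):
    f=lambda q:np.r_[np.hstack(Rs(q,S))@P-p,.3*(Rs(q,S)[4][:,0]-z)]
    return least_squares(f,np.clip(q0,np.array(lo)+.01,np.array(hi)-.01),bounds=(lo,hi),x_scale=.1)
E
python3 - <<'E'
from kin import *
for f in F:print(f[0].round(3).reshape(5,3).tolist(),f[1:])
for t in(35,38,41,44):
    t_=np.radians(t);z=np.array([np.sin(t_),0,-np.cos(t_)]);x=np.array([-np.cos(t_),0,-np.sin(t_)])
    c=np.array([.612,-.15,.093])
    for n,p in(("back4",c-.025*z-.011*x-.04*z),("contact",c-.025*z-.011*x),("press",c-[0,0,.01]-.025*z-.011*x),("knob",np.array([.62,-.15,.228])-.006*z),("knoblow",np.array([.62,-.15,.155])-.006*z)):
        r=min((ik(p,z,np.array(q0)) for q0 in([.013,-.1,-.9,.4,-.1],[-.3,.2,-.5,-.4,-.4],[0,.3,-.8,.1,-.3])),key=lambda r:r.cost);print(t,n,p.round(3),r.x.round(3),"err",(2*r.cost)**.5)
E
```

```text
[[0.126, -0.121, 0.235], [0.052, -0.121, 0.546], [0.22, -0.121, -0.44], [0.22, 0.095, 0.426], [0.238, 0.095, -0.096]] (np.float64(0.17155667717300918), np.float64(0.9976137789247717))
[[0.001, 0.0, 0.198], [-0.0, 0.0, 0.602], [0.232, 0.0, 0.001], [0.232, -0.096, -0.0], [0.348, -0.096, -0.0]] (np.float64(0.0007269555414046724), np.float64(0.0017165530478026668))
35 back4 [ 0.584 -0.15   0.153] [ 0.063  0.125 -0.826  0.2   -0.017] err 0.010463443334684547
35 contact [ 0.607 -0.15   0.12 ] [ 0.064  0.22  -0.74  -0.008 -0.   ] err 0.011466769350764107
35 press [ 0.607 -0.15   0.11 ] [ 0.063  0.239 -0.719 -0.087 -0.   ] err 0.011284567992528017
35 knob [ 0.617 -0.15   0.233] [ 0.089  0.051 -0.694  0.234 -0.223] err 6.398893533720109e-10
35 knoblow [ 0.617 -0.15   0.16 ] [ 0.057  0.159 -0.785  0.274 -0.026] err 0.008444246204003223
38 back4 [ 0.581 -0.15   0.151] [ 0.065  0.127 -0.78  -0.047 -0.   ] err 0.012687609139717252
38 contact [ 0.605 -0.15   0.119] [ 0.053  0.22  -0.682 -0.263 -0.   ] err 0.0105362223365697
38 press [ 0.605 -0.15   0.109] [ 0.047  0.238 -0.663 -0.334 -0.   ] err 0
[... 459 characters left out ...]
51 -0.   ] err 0.0045319950187610435
41 knob [ 0.616 -0.15   0.233] [ 0.042  0.037 -0.819  0.405 -0.01 ] err 0.008120903147561505
41 knoblow [ 0.616 -0.15   0.16 ] [ 0.057  0.163 -0.687 -0.19  -0.   ] err 0.01186127601690891
44 back4 [ 0.575 -0.15   0.147] [ 0.021  0.123 -0.672 -0.547 -0.   ] err 0.005261321206464221
44 contact [ 0.603 -0.15   0.119] [-0.016  0.211 -0.579 -0.715 -0.017] err 4.195403917986625e-14
44 press [ 0.603 -0.15   0.109] [-0.073  0.227 -0.534 -0.868 -0.066] err 4.3548175562976664e-14
44 knob [ 0.616 -0.15   0.232] [ 0.059  0.04  -0.765  0.148 -0.005] err 0.012849337966974666
44 knoblow [ 0.616 -0.15   0.159] [ 0.035  0.162 -0.632 -0.428 -0.   ] err 0.008412344568614097
```

The model with the 0.192 m lateral wrist offset fits to under 1 mm. Next I scan tilt and azimuth for poses that stay off the q5 limit.

Run:
```python
from kin import *
c=np.array([.612,-.15,.093])
for t in(36,40,44):
  for a in(-30,-20,-12,-6,0,6,12,20,30):
    t_,a_=np.radians([t,a]);h=np.array([np.cos(a_),np.sin(a_),0]);u=np.array([0,0,1.])
    z=np.sin(t_)*h-np.cos(t_)*u;x=-np.cos(t_)*h-np.sin(t_)*u;o=[]
    for p in(c-.065*z-.011*x,c-.025*z-.011*x,c-[0,0,.01]-.025*z-.011*x,np.array([.62,-.15,.228])-.006*z,np.array([.62,-.15,.155])-.006*z):
        r=min((ik(p,z,np.array(q0)) for q0 in([.013,-.1,-.9,.4,-.1],[-.3,.2,-.5,-.4,-.4],[0,.3,-.8,.1,-.3],[-.1,.2,-.5,-.9,-.1])),key=lambda r:r.cost)
        o.append("%5.1fmm q4 %.2f q5 %.2f"%(1e3*(2*r.cost)**.5,r.x[3],r.x[4]))
    print(t,a,*o,sep=" | ")
```

```text
36 | -30 |  14.7mm q4 -3.03 q5 -0.00 |   4.6mm q4 -3.03 q5 -0.00 |   3.9mm q4 -3.02 q5 -0.02 |   0.0mm q4 1.66 q5 -0.22 |  30.1mm q4 1.67 q5 -0.24
36 | -20 |  43.8mm q4 1.67 q5 -0.10 |  56.6mm q4 1.67 q5 -0.10 |  60.8mm q4 1.67 q5 -0.10 |   8.1mm q4 1.67 q5 -0.08 |  39.0mm q4 1.67 q5 -0.09
36 | -12 |  44.5mm q4 0.74 q5 -0.03 |  47.1mm q4 -0.04 q5 -0.00 |  46.7mm q4 -0.21 q5 -0.00 |  10.0mm q4 1.44 q5 -0.00 |  39.8mm q4 0.81 q5 -0.04
36 | -6 |  29.5mm q4 0.23 q5 -0.02 |  29.4mm q4 -0.09 q5 -0.00 |  28.8mm q4 -0.20 q5 -0.00 |   4.7mm q4 1.03 q5 -0.01 |  26.5mm q4 0.34 q5 -0.03
36 | 0 |  11.7mm q4 0.12 q5 -0.01 |  11.5mm q4 -0.10 q5 -0.00 |  11.0mm q4 -0.17 q5 -0.00 |   0.0mm q4 0.28 q5 -0.18 |  10.0mm q4 0.20 q5 -0.02
36 | 6 |   0.0mm q4 -0.27 q5 -0.17 |   0.0mm q4 -0.38 q5 -0.14 |   0.0mm q4 -0.43 q5 -0.14 |   0.0mm q4 -0.11 q5 -0.33 |   0.0mm q4 -0.22 q5 -0.18
36 | 12 |   0.0mm q4 -0.52 q5 -0.35 |   0.0mm q4 -0.60 q5 -0.31 |   0.0mm q4 -0.63 q5 -0.30 |   0.0mm q4 -0.32 q5 -0.45 |   0.0mm q4 -0.47 q5 -0.35
36 | 20 |   0.0mm q4 -0.66 q5 -0.52 |   0.0mm q4 -0.72 q5 -0.47 |   0.0mm q4 -0
[... 2173 characters left out ...]
   0.0mm q4 -0.72 q5 -0.02 |   0.0mm q4 -0.87 q5 -0.07 |  12.8mm q4 0.15 q5 -0.00 |   8.4mm q4 -0.43 q5 -0.00
44 | 6 |   0.0mm q4 -0.84 q5 -0.24 |   0.0mm q4 -0.98 q5 -0.24 |   0.0mm q4 -1.04 q5 -0.25 |   0.0mm q4 -0.32 q5 -0.20 |   0.0mm q4 -0.70 q5 -0.20
44 | 12 |   0.0mm q4 -0.95 q5 -0.40 |   0.0mm q4 -1.03 q5 -0.38 |   0.0mm q4 -1.08 q5 -0.39 |   0.0mm q4 -0.60 q5 -0.40 |   0.0mm q4 -0.86 q5 -0.37
44 | 20 |   0.0mm q4 -0.98 q5 -0.58 |   0.0mm q4 -1.04 q5 -0.54 |   0.0mm q4 -1.07 q5 -0.54 |   0.0mm q4 -0.75 q5 -0.59 |   0.0mm q4 -0.93 q5 -0.54
44 | 30 |   0.0mm q4 -0.97 q5 -0.76 |   0.0mm q4 -1.02 q5 -0.71 |   0.0mm q4 -1.03 q5 -0.70 |   0.0mm q4 -0.82 q5 -0.79 |   0.0mm q4 -0.94 q5 -0.73
```

Azimuth +6° to +12° at a tilt of about 40° is comfortable for every pose. Sweeping the TCP in +y against the q5 limit should drag the lean azimuth upward.

Call:
carry_out:
  series:
    - [-0.004,0.01,0.003,0,1]
    - [-0.006,0.03,0.004,0,1]
    - [-0.008,0.05,0.006,0,1]
    - [-0.01,0.07,0.008,0,1]
    - [-0.012,0.09,0.01,0,1]

```text
time_s: 17.58
ee_pos: [0.5436, -0.0989, 0.256]
tool_rot: [[-0.767, 0.013, 0.641], [0.06, 0.997, 0.051], [-0.639, 0.077, -0.766]]
force: [0.8, -0.1, 0.3]
finger_gap: -0.0
```

```bash
python3 st.py
```

```text
time_s 17.575
q [0.082, -0.146, -1.016, 0.735, -0.003, -2.428]
ee_pos [0.544, -0.099, 0.256]
tool_rot [[-0.767, 0.013, 0.641], [0.06, 0.997, 0.051], [-0.639, 0.077, -0.766]]
force [0.765, -0.099, 0.274]
tilt 40.03422367765015 az 4.508409532610477
out25 [-0.67   0.433  0.603]
X [-0.767  0.013  0.641]
Y [0.06  0.997 0.051]
Z [-0.639  0.077 -0.766]
```

Call:
carry_out:
  series:
    - [0,0.02,0,0,1]
    - [0,0.05,0,0,1]
    - [0,0.08,0,0,1]
    - [0,0.11,0,0,1]

```text
time_s: 18.08
ee_pos: [0.5513, 0.0042, 0.2819]
tool_rot: [[-0.786, 0.014, 0.618], [0.061, 0.997, 0.055], [-0.615, 0.081, -0.785]]
force: [-0.7, -0.0, 0.1]
finger_gap: 0.004
```

Call:
carry_out:
  series:
    - [0,0.02,0,0,1]
    - [0,0.05,0,0,1]
    - [0,0.08,0,0,1]
    - [0,0.11,0,0,1]

```text
time_s: 18.58
ee_pos: [0.5522, 0.1093, 0.3001]
tool_rot: [[-0.797, 0.003, 0.603], [0.053, 0.997, 0.065], [-0.601, 0.083, -0.795]]
force: [1.4, -0.7, 1.0]
finger_gap: -0.002
```

```bash
python3 st.py
```

```text
time_s 18.575
q [0.557, -0.175, -0.958, 0.979, -0.324, -3.029]
ee_pos [0.552, 0.109, 0.3]
tool_rot [[-0.797, 0.003, 0.603], [0.053, 0.997, 0.065], [-0.601, 0.083, -0.795]]
force [1.45, -0.699, 0.985]
tilt 37.36607491660032 az 6.108518499699489
out25 [-0.701  0.424  0.574]
X [-0.797  0.003  0.603]
Y [0.053 0.997 0.065]
Z [-0.601  0.083 -0.795]
```

Azimuth is 6° but tilt fell to 37°. I'll do a couple of gentle outward pushes at azimuth of about 35° to reach roughly 43° tilt and 10° azimuth.

Call:
carry_out:
  series:
    - [-0.02,0.034,0.004,0,1]
    - [-0.05,0.085,0.009,0,1]
    - [-0.085,0.14,0.015,0,1]
    - [-0.12,0.2,0.021,0,1]
    - [-0.155,0.26,0.028,0,1]
    - [-0.19,0.32,0.034,0,1]
    - [-0.22,0.375,0.04,0,1]
    - [-0.24,0.41,0.044,0,1]
    - [-0.25,0.423,0.045,0,1]

```text
time_s: 19.7
ee_pos: [0.7811, 0.5252, 0.4491]
tool_rot: [[-0.798, -0.0, 0.603], [0.05, 0.997, 0.066], [-0.601, 0.083, -0.795]]
force: [-0.4, -0.2, -0.6]
finger_gap: 0.003
```

Call:
carry_out:
  series:
    - [-0.012,0.011,0.01,0,1]
    - [-0.03,0.028,0.026,0,1]
    - [-0.048,0.044,0.041,0,1]
    - [-0.06,0.055,0.051,0,1]
    - [-0.066,0.061,0.056,0,1]
    - [-0.072,0.067,0.061,0,1]
    - [-0.078,0.072,0.066,0,1]
    - [-0.084,0.077,0.071,0,1]

```text
time_s: 20.7
ee_pos: [0.8905, 0.599, 0.4506]
tool_rot: [[-0.797, 0.001, 0.603], [0.051, 0.997, 0.066], [-0.601, 0.083, -0.795]]
force: [-0.2, -0.8, -0.3]
finger_gap: -0.001
```

```bash
python3 st.py
```

```text
time_s 20.7
q [0.893, 0.753, 0.75, 0.495, -1.124, -2.609]
ee_pos [0.89, 0.599, 0.451]
tool_rot [[-0.797, 0.001, 0.603], [0.051, 0.997, 0.066], [-0.601, 0.083, -0.795]]
force [-0.151, -0.823, -0.277]
tilt 37.36558628999188 az 6.222418692397586
out25 [-0.701  0.422  0.575]
X [-0.797  0.001  0.603]
Y [0.051 0.997 0.066]
Z [-0.601  0.083 -0.795]
```

Call:
carry_out:
  series:
    - [-0.009,0.008,0.008,0,1]
    - [-0.018,0.016,0.015,0,1]
    - [-0.026,0.024,0.022,0,1]
    - [-0.032,0.029,0.027,0,1]
    - [-0.036,0.033,0.031,0,1]
    - [-0.039,0.036,0.034,0,1]
    - [-0.06,0.055,0.045,0,1]
    - [-0.09,0.08,0.06,0,1]

```text
time_s: 21.7
ee_pos: [0.9587, 0.6474, 0.4415]
tool_rot: [[-0.767, -0.018, 0.642], [0.056, 0.994, 0.095], [-0.639, 0.109, -0.761]]
force: [0.3, -0.4, 0.2]
finger_gap: -0.002
```

Call:
carry_out:
  series:
    - [-0.041,0.036,0.025,0,1]
    - [-0.082,0.072,0.05,0,1]

```text
time_s: 21.95
ee_pos: [0.9836, 0.6646, 0.4226]
tool_rot: [[-0.738, -0.037, 0.674], [0.06, 0.991, 0.119], [-0.672, 0.128, -0.729]]
force: [-0.2, 0.9, -1.2]
finger_gap: -0.001
```

```bash
python3 st.py
```

```text
time_s 21.95
q [0.868, 1.052, 1.25, 0.491, -1.189, -2.501]
ee_pos [0.984, 0.665, 0.423]
tool_rot [[-0.738, -0.037, 0.674], [0.06, 0.991, 0.119], [-0.672, 0.128, -0.729]]
force [-0.214, 0.88, -1.193]
tilt 43.17979089348754 az 10.03077873406921
out25 [-0.644  0.385  0.661]
X [-0.738 -0.037  0.674]
Y [0.06  0.991 0.119]
Z [-0.672  0.128 -0.729]
```

```bash
python3 - <<'E'
from kin import *
from bench import *
s=state();z=s["tool_rot"][:,2];q=s["q"][:5]
W=[s["ee_pos"],[.55,.0,.42],[.535,-.162,.25],[.541,-.162,.184],[.602,-.1516,.1187],[.602,-.1516,.1087],[.541,-.162,.184],[.535,-.15,.30],[.616,-.151,.237],[.616,-.151,.16]]
for a,b in zip(W,W[1:]):
    for f in np.linspace(.25,1,4):
        r=ik(np.array(a)*(1-f)+np.array(b)*f,z,q);q=r.x
        print(np.round(np.array(a)*(1-f)+np.array(b)*f,3),q.round(2),"%.4f"%(2*r.cost)**.5)
E
python3 st.py .55 0. .42
```

```text
[0.875 0.498 0.422] [ 0.81  0.51  0.16  0.69 -0.69] 0.0000
[0.767 0.332 0.421] [ 0.72  0.2  -0.33  0.81 -0.51] 0.0000
[0.658 0.166 0.421] [ 0.61 -0.08 -0.61  0.75 -0.44] 0.0000
[0.55 0.   0.42] [ 0.46 -0.33 -0.69  0.4  -0.51] 0.0000
[ 0.546 -0.04   0.378] [ 0.35 -0.3  -0.73  0.3  -0.41] 0.0000
[ 0.542 -0.081  0.335] [ 0.23 -0.25 -0.73  0.12 -0.34] 0.0000
[ 0.539 -0.122  0.292] [ 0.09 -0.18 -0.66 -0.18 -0.35] 0.0000
[ 0.535 -0.162  0.25 ] [-0.12 -0.08 -0.55 -0.51 -0.41] 0.0000
[ 0.536 -0.162  0.233] [-0.13 -0.05 -0.55 -0.56 -0.4 ] 0.0000
[ 0.538 -0.162  0.217] [-0.15 -0.02 -0.55 -0.62 -0.39] 0.0000
[ 0.54  -0.162  0.2  ] [-0.17  0.01 -0.54 -0.69 -0.38] 0.0000
[ 0.541 -0.162  0.184] [-0.2   0.04 -0.54 -0.75 -0.37] 0.0000
[ 0.556 -0.159  0.168] [-0.2   0.09 -0.52 -0.81 -0.36] 0.0000
[ 0.572 -0.157  0.151] [-0.21  0.13 -0.49 -0.86 -0.34] 0.0000
[ 0.587 -0.154  0.135] [-0.22  0.18 -0.47 -0.92 -0.33] 0.0000
[ 0.602 -0.152  0.119] [-0.22  0.23 -0.44 -0.97 -0.33] 0.0000
[ 0.602 -0.152  0.116] [-0.23  0.23 -0.44 -0.99 -0.33] 0.0000
[ 0.602 -0.152  0.114] [-0.23  0.24 -0.44 -1.   -0.33] 0.0000
[... 791 characters left out ...]
5 -0.37] 0.0000
[ 0.616 -0.151  0.237] [-0.06  0.06 -0.46 -0.49 -0.35] 0.0000
[ 0.616 -0.151  0.218] [-0.08  0.08 -0.46 -0.55 -0.33] 0.0000
[ 0.616 -0.151  0.198] [-0.09  0.11 -0.46 -0.62 -0.32] 0.0000
[ 0.616 -0.151  0.179] [-0.12  0.14 -0.45 -0.69 -0.31] 0.0000
[ 0.616 -0.151  0.16 ] [-0.14  0.17 -0.44 -0.77 -0.31] 0.0000
time_s 21.95
q [0.868, 1.052, 1.25, 0.491, -1.189, -2.501]
ee_pos [0.984, 0.665, 0.423]
tool_rot [[-0.738, -0.037, 0.674], [0.06, 0.991, 0.119], [-0.672, 0.128, -0.729]]
force [-0.214, 0.88, -1.193]
tilt 43.17979089348754 az 10.03077873406921
out25 [-0.644  0.385  0.661]
X [-0.738 -0.037  0.674]
Y [0.06  0.991 0.119]
Z [-0.672  0.128 -0.729]
move [ 0.282  -0.6431 -0.3694]
```

Call:
carry_out:
  series:
    - [0.01,-0.023,-0.013,0,1]
    - [0.026,-0.06,-0.034,0,1]
    - [0.046,-0.105,-0.06,0,1]
    - [0.066,-0.15,-0.086,0,1]
    - [0.086,-0.196,-0.113,0,1]
    - [0.106,-0.242,-0.139,0,1]
    - [0.126,-0.287,-0.165,0,1]
    - [0.146,-0.333,-0.191,0,1]
    - [0.166,-0.378,-0.217,0,1]
    - [0.182,-0.415,-0.238,0,1]

```text
time_s: 23.2
ee_pos: [0.7018, 0.2336, 0.4236]
tool_rot: [[-0.737, -0.036, 0.675], [0.061, 0.991, 0.12], [-0.673, 0.129, -0.728]]
force: [0.5, 0.4, 0.3]
finger_gap: 0.003
```

Call:
carry_out:
  series:
    - [0.02,-0.046,-0.026,-0.03,1]
    - [0.04,-0.092,-0.053,-0.06,1]
    - [0.06,-0.137,-0.079,-0.09,1]
    - [0.08,-0.182,-0.105,-0.12,1]
    - [0.093,-0.212,-0.122,-0.16,1]
    - [0.1,-0.228,-0.131,-0.188,1]
    - [0.1,-0.228,-0.131,-0.188,1]

```text
time_s: 24.08
ee_pos: [0.5487, -0.001, 0.4232]
tool_rot: [[-0.716, -0.172, 0.676], [-0.124, 0.985, 0.119], [-0.687, 0.002, -0.727]]
force: [1.2, 0.5, 0.5]
finger_gap: 0.004
```

```bash
python3 st.py .541 -.162 .184
```

```text
time_s 24.075
q [0.458, -0.337, -0.69, 0.4, -0.515, -2.134]
ee_pos [0.549, -0.001, 0.423]
tool_rot [[-0.716, -0.172, 0.676], [-0.124, 0.985, 0.119], [-0.687, 0.002, -0.727]]
force [1.213, 0.452, 0.479]
tilt 43.37839160467978 az 10.017878561535499
out25 [-0.702  0.26   0.664]
X [-0.716 -0.172  0.676]
Y [-0.124  0.985  0.119]
Z [-0.687  0.002 -0.727]
move [ 0.1898 -0.1577  0.1494]
```

Call:
carry_out:
  series:
    - [0.015,-0.012,0.012,0,1]
    - [0.045,-0.038,0.036,0,1]
    - [0.08,-0.066,0.063,0,1]
    - [0.115,-0.096,0.09,0,1]
    - [0.15,-0.125,0.118,0,1]
    - [0.175,-0.146,0.138,0,1]
    - [0.19,-0.158,0.15,0,1]
    - [0.19,-0.158,0.15,0,1]

```text
time_s: 25.08
ee_pos: [0.5421, -0.1626, 0.1809]
tool_rot: [[-0.719, -0.173, 0.674], [-0.125, 0.985, 0.119], [-0.684, 0.001, -0.729]]
force: [-0.0, -0.3, -0.2]
finger_gap: 0.002
```

```bash
python3 st.py .602 -.1516 .1237;python3 - <<'E'
from bench import *
from h import *
W=read_camera("wrist");S=read_camera("scene")
for X in([.62,-.15,.093],[.62,-.15,.156]):print(proj(W,np.array(X)))
cv2.imwrite("pics/w2.png",np.hstack([cv2.resize(W["image"],(400,300)),cv2.resize(S["image"][170:350,110:350],(400,300),interpolation=2)])[:,:,::-1])
print(blobs(W["image"],(108,130,40),(128,255,255),(250,100,420,300)))
E
```

```text
time_s 25.075
q [-0.2, 0.044, -0.535, -0.763, -0.37, -0.564]
ee_pos [0.542, -0.163, 0.181]
tool_rot [[-0.719, -0.173, 0.674], [-0.125, 0.985, 0.119], [-0.684, 0.001, -0.729]]
force [-0.009, -0.274, -0.162]
tilt 43.15722665508061 az 9.98302707160765
out25 [-0.704  0.259  0.661]
X [-0.719 -0.173  0.674]
Y [-0.125  0.985  0.119]
Z [-0.684  0.001 -0.729]
move [-0.0053  0.0004  0.0833]
[312.44593815 238.16765011]
[312.09512321 338.34447961]
[([313.0, 232.2], [289, 211, 49, 43, 1500])]
```

View pics/w2.png

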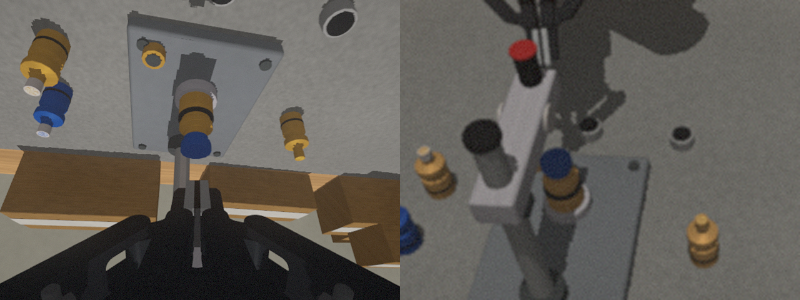

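The wrist view confirms the cap at (313,232), within about 6 px of prediction in the row, with the corridor under the gauge clear. Approaching.

Call:
carry_out:
  series:
    - [0,0,0.015,0,1]
    - [-0.002,0,0.035,0,1]
    - [-0.003,0,0.055,0,1]
    - [-0.005,0,0.07,0,1]
    - [-0.005,0,0.08,0,1]
    - [-0.005,0,0.083,0,1]
    - [-0.005,0,0.083,0,1]

```text
time_s: 26.05
ee_pos: [0.6007, -0.1515, 0.1249]
tool_rot: [[-0.718, -0.173, 0.674], [-0.126, 0.985, 0.119], [-0.684, 0.0, -0.729]]
force: [-0.4, -0.3, 0.0]
finger_gap: -0.004
```

```bash
python3 st.py .602 -.1516 .1137;python3 - <<'E'
from bench import *
from h import *
S=read_camera("scene");T=read_camera("top")
cv2.imwrite("pics/w3.png",np.hstack([cv2.resize(T["image"][160:280,370:530],(400,300),interpolation=2),cv2.resize(S["image"][200:320,140:300],(400,300),interpolation=2)])[:,:,::-1])
E
```

```text
time_s 26.05
q [-0.21, 0.215, -0.447, -0.945, -0.322, -0.365]
ee_pos [0.601, -0.151, 0.125]
tool_rot [[-0.718, -0.173, 0.674], [-0.126, 0.985, 0.119], [-0.684, 0.0, -0.729]]
force [-0.385, -0.293, 0.035]
tilt 43.15925544084241 az 9.993498820552983
out25 [-0.705  0.259  0.661]
X [-0.718 -0.173  0.674]
Y [-0.126  0.985  0.119]
Z [-0.684  0.    -0.729]
move [ 0.0068 -0.0003  0.009 ]
```

View pics/w3.png

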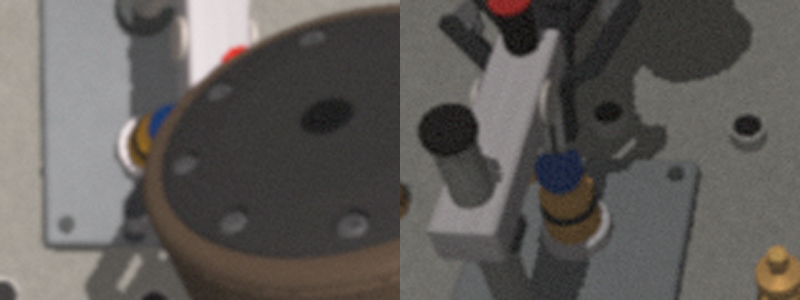

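The fingers are just over the cap with no force. Stepping down.

Call:
carry_out:
  series:
    - [0.001,0,0.0011,0,1]
    - [0.002,0,0.0022,0,1]
    - [0.0034,0,0.0036,0,1]
    - [0.0048,0,0.0051,0,1]

```text
time_s: 26.65
ee_pos: [0.601, -0.1515, 0.1183]
tool_rot: [[-0.718, -0.174, 0.674], [-0.127, 0.985, 0.119], [-0.685, -0.0, -0.729]]
force: [-2.9, 0.4, 6.6]
finger_gap: -0.0
```

Call:
carry_out:
  series:
    - [0.0007,0,0.0007,0,1]
    - [0.0014,0,0.0015,0,1]

```text
time_s: 26.9
ee_pos: [0.601, -0.1515, 0.1163]
tool_rot: [[-0.718, -0.174, 0.674], [-0.127, 0.985, 0.119], [-0.685, -0.0, -0.729]]
force: [-3.5, 1.3, 5.6]
finger_gap: 0.002
```

Call:
carry_out:
  series:
    - [0.0007,0,0.0007,0,1]
    - [0.0014,0,0.0015,0,1]

```text
time_s: 27.15
ee_pos: [0.601, -0.1515, 0.1142]
tool_rot: [[-0.718, -0.174, 0.674], [-0.127, 0.985, 0.119], [-0.685, -0.0, -0.729]]
force: [-3.8, 0.2, 5.3]
finger_gap: 0.001
```

Call:
carry_out:
  series:
    - [0.0004,0,0.0004,0,1]
    - [0.0007,0,0.0007,0,1]

```text
time_s: 27.4
ee_pos: [0.6011, -0.1515, 0.1137]
tool_rot: [[-0.717, -0.174, 0.675], [-0.127, 0.985, 0.119], [-0.685, -0.0, -0.728]]
force: [-7.0, 0.8, 11.2]
finger_gap: -0.0
```

Call:
carry_out:
  series:
    - [0.0004,0,0.0004,0,1]
    - [0.0007,0,0.0007,0,1]

```text
time_s: 27.65
ee_pos: [0.6012, -0.1515, 0.1135]
tool_rot: [[-0.716, -0.174, 0.676], [-0.127, 0.985, 0.119], [-0.686, -0.001, -0.728]]
force: [-10.6, 0.5, 18.1]
finger_gap: -0.001
```

Hard stop found at TCP z = 0.1136, where force climbs with no further travel. Holding at about 20 N.

Call:
carry_out:
  series:
    - [0.0002,0,0.0002,0,1]
    - [0.0002,0,0.0002,0,1]
    - [0.0002,0,0.0002,0,1]
    - [0.0002,0,0.0002,0,1]
    - [0.0002,0,0.0002,0,1]
    - [0.0002,0,0.0002,0,1]
    - [0.0002,0,0.0002,0,1]

```text
time_s: 28.52
ee_pos: [0.6012, -0.1515, 0.1135]
tool_rot: [[-0.716, -0.174, 0.676], [-0.127, 0.985, 0.119], [-0.686, -0.001, -0.727]]
force: [-11.0, 1.3, 17.6]
finger_gap: -0.001
```

Held about 20 N (17.6 N vertical) for over 0.8 s. Backing out the way I came.

Call:
carry_out:
  series:
    - [-0.0028,0,-0.003,0,1]
    - [-0.002,0,-0.015,0,1]
    - [-0.002,0,-0.035,0,1]
    - [-0.002,0,-0.06,0,1]
    - [-0.002,0,-0.08,0,1]
    - [-0.002,0,-0.09,0,1]

```text
time_s: 29.28
ee_pos: [0.5408, -0.1619, 0.1794]
tool_rot: [[-0.718, -0.174, 0.674], [-0.127, 0.985, 0.119], [-0.685, -0.0, -0.729]]
force: [-0.4, -0.4, -0.9]
finger_gap: -0.003
```

```bash
python3 st.py .545 -.163 .307;python3 - <<'E'
from bench import *
from h import *
W=read_camera("wrist");S=read_camera("scene");T=read_camera("top")
print(blobs(W["image"],(108,130,40),(128,255,255),(250,100,420,320)))
for c,b in((S,(170,250,240,290)),(T,(420,195,450,225))):
    im=c["image"]; print(blobs(im,(105,120,25),(130,255,255),b,8), blobs(im,(0,150,90),(6,255,255),(160,170,500,230)))
cv2.imwrite("pics/w4.png",np.hstack([cv2.resize(T["image"][170:260,400:520],(400,300),interpolation=2),cv2.resize(S["image"][240:330,150:270],(400,300),interpolation=2)])[:,:,::-1])
E
```

```text
time_s 29.275
q [-0.203, 0.045, -0.537, -0.772, -0.37, -0.553]
ee_pos [0.541, -0.162, 0.179]
tool_rot [[-0.718, -0.174, 0.674], [-0.127, 0.985, 0.119], [-0.685, -0.0, -0.729]]
force [-0.357, -0.391, -0.851]
tilt 43.211889343820964 az 9.977520618499742
out25 [-0.704  0.258  0.661]
X [-0.718 -0.174  0.674]
Y [-0.127  0.985  0.119]
Z [-0.685 -0.    -0.729]
move [-0.0902 -0.0019 -0.0903]
[([312.0, 225.7], [289, 205, 48, 42, 1531])]
[([204.0, 270.4], [196, 263, 17, 16, 164])] [([183.4, 199.6], [176, 194, 16, 12, 144])]
[([437.0, 211.7], [429, 203, 17, 17, 209])] [([466.3, 187.0], [457, 179, 19, 17, 227])]
```

View pics/w4.png

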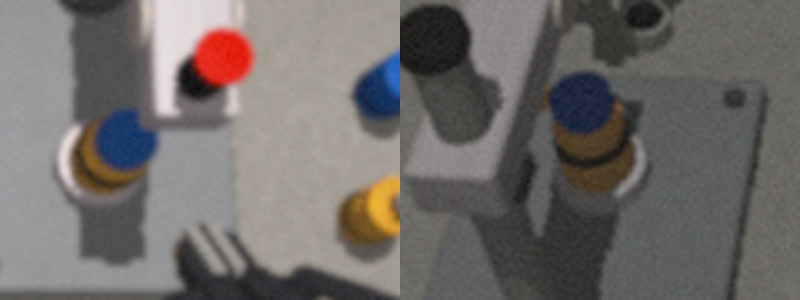

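The cap now sits visibly lower and straight, and the gauge is untouched. Re-triangulating cap and knob heights, and moving up in front of the knob with the fingers opening.

Run:
```python
from bench import *
from h import *
S=read_camera("scene");T=read_camera("top")
for a,b in(((204.9,269.3),(437.6,211.8)),((204.6,268.8),(437.3,211.5)),((205.,270.),(437.8,212.))):
    print(*tri([ray(S,a),ray(T,b)]))
# cap top ellipse edges: project predicted top circle for heights
for z in(.084,.086,.088,.090,.093):
    th=np.linspace(0,2*np.pi,60);C=np.array([[.62+.0155*np.cos(t),-.15+.0155*np.sin(t),z] for t in th])
    ps=np.array([proj(S,X) for X in C]);pt=np.array([proj(T,X) for X in C]);print(z,ps.min(0).round(1),ps.max(0).round(1),pt.min(0).round(1),pt.max(0).round(1))
```

```text
[ 0.61982841 -0.14984872  0.08756973] [0.0005, 0.0005]
[ 0.62008668 -0.14949477  0.08912488] [0.0, 0.0]
[ 0.61982215 -0.15031995  0.08575982] [0.0008, 0.0008]
0.084 [195.3 263.3] [214.4 278.3] [427.5 203.1] [446.2 221.3]
0.086 [195.  262.5] [214.2 277.6] [427.8 202.8] [446.5 221.1]
0.088 [194.8 261.8] [214.  276.8] [428.1 202.6] [446.8 220.9]
0.09 [194.5 261. ] [213.8 276. ] [428.3 202.3] [447.1 220.6]
0.093 [194.2 259.8] [213.5 274.9] [428.7 201.9] [447.6 220.3]
```

Call:
carry_out:
  series:
    - [-0.008,0,-0.008,0,1]
    - [-0.025,-0.001,-0.025,0,0.6]
    - [-0.045,-0.001,-0.045,0,0.3]
    - [-0.065,-0.001,-0.065,0,0]
    - [-0.082,-0.002,-0.082,0,0]
    - [-0.09,-0.002,-0.09,0,0]
    - [-0.09,-0.002,-0.09,0,0]
    - [-0.09,-0.002,-0.09,0,0]

```text
time_s: 30.52
ee_pos: [0.5456, -0.163, 0.3041]
tool_rot: [[-0.72, -0.173, 0.672], [-0.126, 0.985, 0.119], [-0.683, 0.001, -0.731]]
force: [-0.7, 0.5, -0.2]
finger_gap: 1.0
```

Call:
carry_out:
  series:
    - [0,0,0.015,0,0]
    - [-0.001,0,0.04,0,0]
    - [-0.002,0,0.065,0,0]
    - [-0.002,0,0.085,0,0]
    - [-0.002,0,0.094,0,0]
    - [-0.002,0,0.097,0,0]
    - [-0.002,0,0.097,0,0]

```text
time_s: 31.4
ee_pos: [0.6127, -0.1514, 0.2363]
tool_rot: [[-0.718, -0.173, 0.674], [-0.126, 0.985, 0.119], [-0.684, 0.0, -0.729]]
force: [0.0, 1.0, 1.1]
finger_gap: 1.003
```

```bash
python3 st.py .6126 -.1513 .234;python3 - <<'E'
from bench import *
from h import *
W=read_camera("wrist");S=read_camera("scene")
print(proj(W,np.array([.62,-.15,.243])),blobs(W["image"],(0,150,60),(6,255,255),(150,100,500,480)))
cv2.imwrite("pics/w5.png",np.hstack([cv2.resize(W["image"],(400,300)),cv2.resize(S["image"][150:270,110:270],(400,300),interpolation=2)])[:,:,::-1])
E
```

```text
time_s 31.4
q [-0.061, 0.053, -0.469, -0.488, -0.347, -0.935]
ee_pos [0.613, -0.151, 0.236]
tool_rot [[-0.718, -0.173, 0.674], [-0.126, 0.985, 0.119], [-0.684, 0.0, -0.729]]
force [0.037, 0.991, 1.116]
tilt 43.16175979208845 az 9.998273144216343
out25 [-0.705  0.259  0.661]
X [-0.718 -0.173  0.674]
Y [-0.126  0.985  0.119]
Z [-0.684  0.    -0.729]
move [0.0016 0.0001 0.0016]
[314.02392451 369.80853594] [([316.1, 363.5], [283, 351, 67, 25, 1348])]
```

View pics/w5.png

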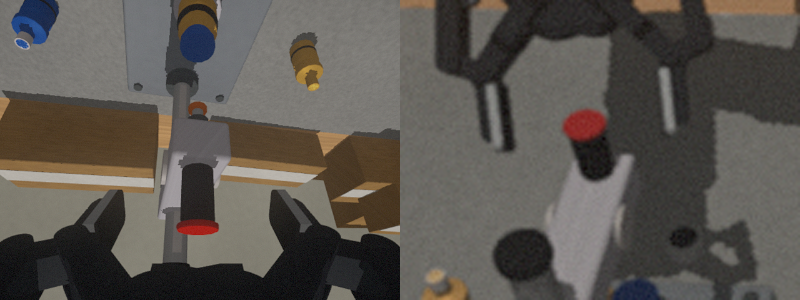

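The knob stands centred between the open pads (rim at wrist (316,363), predicted (314,370)). Closing.

Call:
carry_out:
  series:
    - [0,0,0,0,1]
    - [0,0,0,0,1]
    - [0,0,0,0,1]
    - [0,0,0,0,1]
    - [0,0,0,0,1]
    - [0,0,0,0,1]
    - [0,0,0,0,1]
    - [0,0,0,0,1]
  force: 50

```text
time_s: 32.5
ee_pos: [0.6125, -0.1512, 0.2361]
tool_rot: [[-0.719, -0.174, 0.673], [-0.126, 0.985, 0.119], [-0.684, 0.0, -0.73]]
force: [-4.6, 1.8, 2.1]
finger_gap: 0.241
```

Gap is 20.5 mm, so the grip is on the knob body. Lowering 60 mm first.

Call:
carry_out:
  series:
    - [0.003,0,0.0033,0,1]
    - [0.009,0,0.0096,0,1]
    - [0.016,0,0.017,0,1]
    - [0.023,0,0.0245,0,1]
    - [0.03,0,0.032,0,1]
    - [0.036,0,0.0384,0,1]
    - [0.04,0,0.0427,0,1]
    - [0.041,0,0.0438,0,1]
    - [0.041,0,0.0438,0,1]

```text
time_s: 33.62
ee_pos: [0.6124, -0.1513, 0.1757]
tool_rot: [[-0.719, -0.173, 0.673], [-0.126, 0.985, 0.119], [-0.683, 0.001, -0.73]]
force: [-0.9, 1.3, -3.4]
finger_gap: 0.24
```

```bash
python3 st.py;python3 - <<'E'
from bench import *
from h import *
S=read_camera("scene");T=read_camera("top");W=read_camera("wrist")
print(blobs(S["image"],(0,150,60),(6,255,255),(150,180,300,300)),blobs(T["image"],(0,150,60),(6,255,255),(400,150,500,250)))
cv2.imwrite("pics/w6.png",np.hstack([cv2.resize(W["image"],(400,300)),cv2.resize(S["image"][190:310,130:290],(400,300),interpolation=2)])[:,:,::-1])
E
```

```text
time_s 33.625
q [-0.12, 0.143, -0.457, -0.705, -0.312, -0.673]
ee_pos [0.612, -0.151, 0.176]
tool_rot [[-0.719, -0.173, 0.673], [-0.126, 0.985, 0.119], [-0.683, 0.001, -0.73]]
force [-0.933, 1.324, -3.411]
tilt 43.0989886328621 az 10.034201816195104
out25 [-0.705  0.259  0.66 ]
X [-0.719 -0.173  0.673]
Y [-0.126  0.985  0.119]
Z [-0.683  0.001 -0.73 ]
[([191.9, 229.8], [185, 224, 15, 13, 141])] []
```

View pics/w6.png

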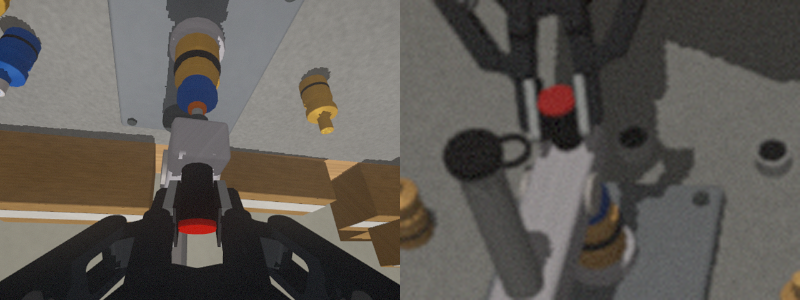

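The carriage followed, and the foot is now just above the cap. I'll step down watching force for the foot's contact.

Call:
carry_out:
  series:
    - [0.001,0,0.0011,0,1]
    - [0.002,0,0.0022,0,1]
    - [0.003,0,0.0033,0,1]

```text
time_s: 34.15
ee_pos: [0.6126, -0.1512, 0.1721]
tool_rot: [[-0.718, -0.174, 0.674], [-0.127, 0.985, 0.119], [-0.684, 0.0, -0.729]]
force: [-7.0, 1.2, 1.7]
finger_gap: 0.237
```

Call:
carry_out:
  series:
    - [0.0007,0,0.00073,0,1]
    - [0.0014,0,0.00146,0,1]

```text
time_s: 34.4
ee_pos: [0.6126, -0.1512, 0.1702]
tool_rot: [[-0.718, -0.174, 0.674], [-0.127, 0.985, 0.119], [-0.684, 0.0, -0.729]]
force: [-7.4, 2.3, 3.1]
finger_gap: 0.243
```

Call:
carry_out:
  series:
    - [0.0007,0,0.00073,0,1]
    - [0.0014,0,0.00146,0,1]

```text
time_s: 34.65
ee_pos: [0.6125, -0.1513, 0.1683]
tool_rot: [[-0.718, -0.174, 0.674], [-0.127, 0.985, 0.119], [-0.684, 0.0, -0.729]]
force: [-8.1, 2.1, 5.0]
finger_gap: 0.242
```

Run:
```python
from bench import *
from h import *
S=read_camera("scene");W=read_camera("wrist")
print(state()["ee_pos"].round(4),blobs(S["image"],(0,150,60),(6,255,255),(150,180,300,300)))
for k in(.087,.0875,.088):print(k,proj(S,np.array([.62,-.15,k+.068+.019])))
print("z from rim", [ (z,proj(S,np.array([.62,-.15,z]))[1].round(1)) for z in(.17,.172,.174,.176,.178,.183,.243)])
a=W["image"][160:310,240:400];cv2.imwrite("pics/w7.png",cv2.resize(a,None,fx=4,fy=4,interpolation=2)[:,:,::-1])
```

```text
[ 0.6125 -0.1513  0.1682] [([192.8, 233.1], [186, 227, 15, 13, 141])]
0.087 [193.91197175 233.38324504]
0.0875 [193.8452082  233.15579061]
0.088 [193.77837285 232.92809158]
z from rim [(0.17, np.float64(235.2)), (0.172, np.float64(234.3)), (0.174, np.float64(233.4)), (0.176, np.float64(232.5)), (0.178, np.float64(231.6)), (0.183, np.float64(229.3)), (0.243, np.float64(199.5))]
```

View pics/w7.png

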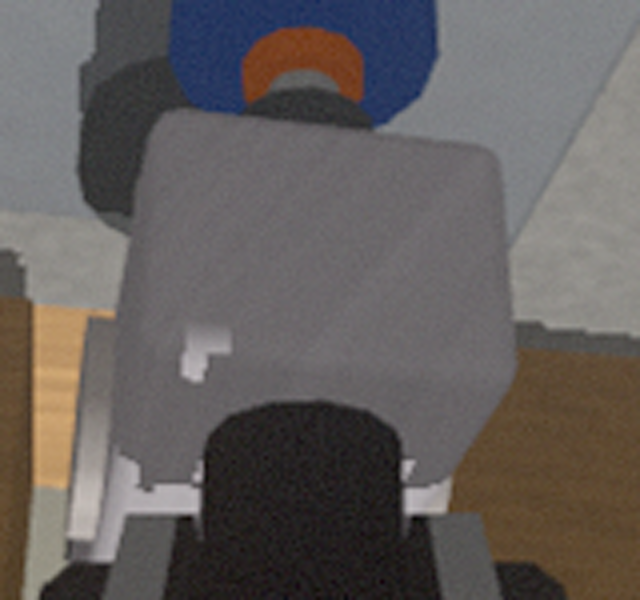

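In the wrist frame the carriage is rigid, so the orange foot's movement relative to the knob gives the compression directly. Measuring that.

```bash
cat > foot.py <<'E'
from bench import *
from h import *
W=read_camera("wrist");im=W["image"]
def m(im):
    b=blobs(im,(5,140,60),(16,255,255),(280,140,350,215) if im.shape[0]==480 else (175,85,220,130),6);r=blobs(im,(0,150,60),(4,255,255),(250,300,400,400) if im.shape[0]==480 else (150,180,250,260),6);return b,r
if __name__=="__main__":
    w6=cv2.imread("pics/w6.png")[:,:400,::-1].copy();print("w6/400",m(w6));print("now",m(im))
    s=state();z0=s["ee_pos"][2];print(s["ee_pos"].round(4),s["force"].round(1))
    kz=.224-(.2361-z0)
    for d in(0,.002,.004):print(d,proj(W,np.array([.62,-.15,kz-.068+d])).round(1),"w6 scale",(proj(W,np.array([.62,-.15,kz-.068+d]))/1.6).round(1))
E
python3 foot.py
```

```text
w6/400 ([([196.6, 106.6], [188, 102, 18, 13, 134])], [([196.8, 225.9], [178, 218, 39, 16, 535])])
now ([([315.2, 174.6], [301, 167, 29, 18, 324])], [([315.3, 362.3], [285, 350, 62, 25, 1309])])
[ 0.6126 -0.1513  0.1682] [-8.2  1.3  3.4]
0 [313.9 173.8] w6 scale [196.2 108.6]
0.002 [313.9 177.2] w6 scale [196.2 110.8]
0.004 [313.9 180.7] w6 scale [196.2 112.9]
```

Call:
carry_out:
  series:
    - [0.0005,0,0.0005,0,1]
    - [0.001,0,0.0011,0,1]
    - [0.001,0,0.0011,0,1]

```text
time_s: 35.17
ee_pos: [0.6126, -0.1512, 0.1669]
tool_rot: [[-0.718, -0.174, 0.674], [-0.127, 0.985, 0.119], [-0.685, 0.0, -0.729]]
force: [-8.0, 2.4, 5.0]
finger_gap: 0.242
```

```bash
python3 foot.py
```

```text
w6/400 ([([196.6, 106.6], [188, 102, 18, 13, 134])], [([196.8, 225.9], [178, 218, 39, 16, 535])])
now ([([315.1, 176.5], [301, 169, 30, 17, 302])], [([315.3, 362.3], [285, 350, 62, 25, 1309])])
[ 0.6126 -0.1513  0.1668] [-8.7  1.6  3.4]
0 [313.9 173.7] w6 scale [196.2 108.6]
0.002 [313.9 177.2] w6 scale [196.2 110.7]
0.004 [313.9 180.6] w6 scale [196.2 112.9]
```

```bash
cat > edge.py <<'E'
from bench import *
from h import *
def edge(im,cols,r0,r1,sgn=1):
    # sub-pixel row where (R-B) crosses half height, averaged over cols
    a=im.astype(float);g=cv2.GaussianBlur(a[:,:,0]-a[:,:,2],(0,0),.8)[r0:r1,cols[0]:cols[1]].mean(1)
    h=(g.min()+g.max())/2;i=np.where((g[:-1]<h)&(g[1:]>=h))[0][0];return r0+i+(h-g[i])/(g[i+1]-g[i])
def both(im): return edge(im,(192,201),90,110),edge(im,(190,203),205,228)
if __name__=="__main__":
    ref=cv2.imread("pics/w6.png")[:,:400,::-1];now=cv2.resize(read_camera("wrist")["image"],(400,300))
    r,n=both(ref),both(now);w5=cv2.imread("pics/w5.png")[:,:400,::-1];print(r,n,"w5",both(w5))
    d=(n[0]-r[0])-(n[1]-r[1]);print("px",d,"mm",d/1.075,state()["ee_pos"][2])
E
python3 edge.py
```

```text
(np.float64(100.97853921799538), np.float64(219.9333899353503)) (np.float64(105.46479066907801), np.float64(219.876316318828)) w5 (np.float64(101.32176404669275), np.float64(222.46165959939952))
px 4.54332506760494 mm 4.226348900097618 0.1668459725733213
```

Run:
```python
from edge import *
w7=cv2.resize(cv2.imread("pics/w7.png")[:,:,::-1],(160,150),interpolation=cv2.INTER_AREA)
now=read_camera("wrist")["image"][160:310,240:400]
f=lambda im:edge(im,(68,82),0,16)
print(f(w7),f(now),f(now)-f(w7), "expected px/mm 1.72, dz", .1682-.1668)
```

```text
6.6661334501367575 9.015003768687532 2.348870318550774 expected px/mm 1.72, dz 0.0013999999999999846
```

Compression by the edge method is about 4.2 mm, and by the blob measure about 3.4 mm, so it's about 4 mm. Releasing and backing off along the tool axis.

Call:
carry_out:
  series:
    - [0,0,0,0,0.6]
    - [0,0,0,0,0.4]
    - [0,0,0,0,0.2]
    - [0,0,0,0,0]
    - [0,0,0,0,0]
    - [0,0,0,0,0]
    - [0,0,0,0,0]

```text
time_s: 36.2
ee_pos: [0.6128, -0.1513, 0.1663]
tool_rot: [[-0.718, -0.173, 0.674], [-0.126, 0.985, 0.119], [-0.684, 0.0, -0.729]]
force: [0.3, 0.1, 0.1]
finger_gap: 1.0
```

Call:
carry_out:
  series:
    - [0,0,-0.01,0,0]
    - [0,0,-0.03,0,0]
    - [0,0,-0.06,0,0]
    - [0,0,-0.09,0,0]
    - [0,0,-0.11,0,0]
    - [0,0,-0.12,0,0]
    - [0,0,-0.12,0,0]

```text
time_s: 37.08
ee_pos: [0.5318, -0.1656, 0.2547]
tool_rot: [[-0.717, -0.173, 0.675], [-0.127, 0.985, 0.119], [-0.685, -0.0, -0.728]]
force: [0.8, 0.5, 0.0]
finger_gap: 1.005
```

```bash
python3 st.py
python3 - <<'E'
from bench import *
from h import *
S=read_camera("scene");T=read_camera("top");W=read_camera("wrist")
print(blobs(S["image"],(0,150,60),(6,255,255),(150,180,300,300)),blobs(T["image"],(0,150,60),(6,255,255),(400,150,500,250)),blobs(W["image"],(0,150,60),(4,255,255),(150,100,500,480)))
print("orange",blobs(W["image"],(5,140,60),(16,255,255),(280,100,350,260)))
cv2.imwrite("pics/wfull.png",W["image"][:,:,::-1])
a=cv2.resize(W["image"][120:320,220:420],(500,500),interpolation=2)
cv2.imwrite("pics/w8.png",a[:,:,::-1])
E
```

```text
time_s 37.075
q [-0.128, -0.088, -0.548, -0.512, -0.429, -0.875]
ee_pos [0.532, -0.166, 0.255]
tool_rot [[-0.717, -0.173, 0.675], [-0.127, 0.985, 0.119], [-0.685, -0.0, -0.728]]
force [0.767, 0.548, 0.01]
tilt 43.25396971213174 az 9.962285700385635
out25 [-0.704  0.259  0.662]
X [-0.717 -0.173  0.675]
Y [-0.127  0.985  0.119]
Z [-0.685 -0.    -0.728]
[([193.2, 233.6], [186, 228, 15, 12, 139])] [([451.6, 199.7], [444, 193, 16, 15, 183])] [([315.5, 253.9], [298, 244, 36, 21, 599])]
orange [([315.3, 155.5], [307, 152, 18, 9, 99])]
```

View pics/w8.png

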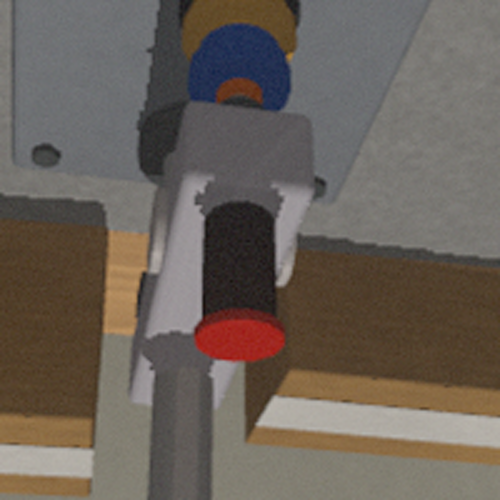

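Run:
```python
from bench import *
from h import *
from edge import edge
W=read_camera("wrist");s=state();K=W["intrinsics"];h=np.array([.985,.173,0])
Rt=W["R"]@s["tool_rot"];tt=W["t"]+W["R"]@s["ee_pos"]   # tool->camera
Rn=s["tool_rot"]
def cam(p,R):return dict(R=Rt@R.T,t=tt-Rt@R.T@np.array(p),intrinsics=K)
def solve(c,row,off):
    zs=np.linspace(.05,.27,4401);r=np.array([proj(c,np.array([.62,-.15,z])+off)[1] for z in zs]);return zs[np.argmin(abs(r-row))]
def bot(im,cols,r0,r1):return im.shape[0]-1-edge(im[::-1],cols,im.shape[0]-1-r1,im.shape[0]-1-r0)
R6=np.array([[-.719,-.173,.673],[-.126,.985,.119],[-.683,.001,-.73]]);R5=np.array([[-.718,-.173,.674],[-.126,.985,.119],[-.684,0,-.729]])
up=lambda r:(r+.5)*1.6-.5
w5=cv2.imread("pics/w5.png")[:,:400,::-1].copy();w6=cv2.imread("pics/w6.png")[:,:400,::-1].copy()
rows={"w5":(cam([.6127,-.1514,.2363],R5),up(edge(w5,(192,201),90,110)),up(bot(w5,(190,203),222,242))),
"w6":(cam([.6124,-.1513,.1757],R6),up(edge(w6,(192,201),90,110)),up(bot(w6,(190,203),220,242))),
"now":(W,edge(W["image"],(311,320),140,160),bot(W["image"],(308,324),250,272))}
for n,(c,a,b) in rows.items():
    zf=solve(c,a,-.007*h);zr=solve(c,b,.012*h);print(n,round(a,1),round(b,1),"foot z %.4f rim z %.4f diff %.4f"%(zf,zr,zr-zf))
```

```text
w5 162.4 375.6 foot z 0.1558 rim z 0.2428 diff 0.0870
w6 161.9 374.3 foot z 0.0945 rim z 0.1816 diff 0.0871
now 151.5 264.4 foot z 0.0900 rim z 0.1722 diff 0.0822
```

The check is well calibrated: both uncompressed frames give exactly 87.0 mm, and now it reads 82.2 mm. So the foot is in by about 4.2 to 4.8 mm and resting on the cap. Final bystander check, then hand in.

Run:
```python
from bench import *
from h import *
for n in("top","scene"):
    a=cv2.imread(f"pics/{n}0.png")[:,:,::-1].copy();b=read_camera(n)["image"]
    B=[(330,170,370,215),(500,215,535,250),(505,175,545,210),(355,265,385,292),(415,270,447,297),(470,265,500,292),(450,238,467,253)] if n=="top" else [(112,250,150,292),(92,285,130,325),(275,290,310,330)]
    for x0,y0,x1,y1 in B:
        g=lambda i:cv2.cvtColor(np.ascontiguousarray(i),cv2.COLOR_RGB2GRAY).astype(np.float32)
        t=g(a[y0+4:y1-4,x0+4:x1-4]);r=cv2.matchTemplate(g(b[y0:y1,x0:x1]),t,cv2.TM_CCOEFF_NORMED);_,v,_,l=cv2.minMaxLoc(r);print(n,(x0,y0),"shift",l[0]-4,l[1]-4,round(v,2))
s=state();print(s["time_s"],s["force"].round(2))
```

```text
top (330, 170) shift 0 0 1.0
top (500, 215) shift 0 -1 0.71
top (505, 175) shift 0 0 1.0
top (355, 265) shift 0 0 1.0
top (415, 270) shift -1 0 0.69
top (470, 265) shift -2 1 0.4
top (450, 238) shift 0 0 0.99
scene (112, 250) shift 0 0 0.99
scene (92, 285) shift 0 0 0.99
scene (275, 290) shift 0 0 0.98
37.375 [ 0.6  -0.83 -0.49]
```

```bash
python3 -c "
from bench import *
print(close_job())"
```

```text
the job is handed in; nothing more can be done
None
```

The cap is pressed home and the gauge foot rests on it, pushed in about 4 to 5 mm. However, one wrist-force reading went over the 120 N limit along the way. I handed the job in at 37.4 s.

**Force reading over the limit:** at 13.8 s a single wrist reading was about 188 N. It came in free air when the elbow joint ran hard into the end of its range. The readings straight afterwards were near zero and nothing was being touched, but if that counts as wrist force, the run breaks the 120 N rule.

**How the tool was tilted:** the moves can't tilt the tool directly. I built up a 43° lean by pushing against joint limits, mostly at full reach and partly close in. The lean ended about 11° off the stand's −x direction.

**Cap:** it stopped hard after about 5 mm. I held it there for about 0.9 s, with readings of about 20 N in total and 18 N vertical.

**Gauge:** I lowered the carriage by its knob about 70 mm and let go.
- **Foot travel:** a wrist-camera check gave the full 87.0 mm from rim to foot before contact and 82.2 mm after release, so 4.8 mm. An edge measurement while I still held the knob gave 4.2 mm.
- **Disagreement:** a rougher blob measure gave about 3.4 mm. The fixed cameras' heights implied only about 1 mm, which is within their 2 mm accuracy for each height.

**Loose parts:** seven were matched as unmoved. One aerator and the O-ring were partly hidden by the arm at the last look, so those two could not be confirmed. The arm passed well above them.

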